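# Slide a tool hanger into the strut rail until it latches

## Robot

A 7-joint arm with a two-finger parallel gripper is mounted at the origin on the work surface. World frame = base frame: x ahead of the robot, y to its left, z up, the work surface at z = 0. Lengths are in m, angles in rad, forces in N, time in s.
With the tool pointing down it reaches from about 0.4 to 0.85 m from the base axis. Payload 10.4 kg.
Tool frame: the origin (TCP) lies on the centre line of the jaws, within the pads' length; the fingertips stand 11 mm ahead of it and the grasp point (between the pads) lies 8 mm behind it; z points along the fingers, y is the direction in which the jaws open and shut (so a half turn about z gives the same grasp; the last joint's range is limited). The gripper opens to 87 mm and grips with 3 to 60 N. Pads are 19 mm wide; open, the fingers measure 117 mm over their backs; the gripper's body (75 mm by 190 mm) begins 51 mm behind the grasp point.
Start: joints at [1.127, 0.332, -0.065, 1.46, 0.022, 1.35, -0.088], TCP at [0.255, -0.57, 0.211] pointing down, gripper open.
Joint ranges: [-2.6, 2.6], [-0.5, 2.12], [-1.47, 1.34], [0.16, 2.42], [-1.27, 4.41], [0.06, 2.06], [-2.6, 2.6]. Speed limits (rad/s): [2.22, 2.22, 2.79, 2.79, 3.14, 3.14, 3.14].

## Interface

Orientations are given as a rotation vector (axis times angle).
In Python, from plant import r gives the robot as it stands.
- The arm moves only by the tool send_rows, never from a script. Its argument "steps" is a list of rows, each a list of 3 entries, a list of its own where there are three numbers: the shift along the tool's x, y, z in m, then the turn about the tool's z in rad, then the opening in per cent of the stroke, from 0 (shut) to 100 (fully open). In form: [[[x, y, z], roll, grip], ...]. A call has 1 to 5 rows; each row is the pose to reach, as a shift and turn from the pose commanded when the call began, along the tool's axes at that moment; what a row does not reach only later rows make up. A row lasts 1/10 s, in which the tool goes at most 50 mm and 8.59 degrees, less where a joint would pass 70% of its speed; a pose out of reach is approached as far as the arm can. A call with a gripper value outside its range is refused whole. The fingers move at their own pace and stop on an object; the grip force is fixed at half the most. Time passes only in rows, so rows that repeat a pose let the fingers close. It gives the time, the measured TCP pose, the force and the opening at its end, in the units of the state.
- r.state(): the state, without advancing time (a new reading comes with each control period).
- r.snapshot(name): name is "side" or "top"; returns a dict with "color" (420x560x3 uint8, red, green, blue), "fx", "fy", "cx", "cy" (pixels), "dist_coeffs" ([k1, k2, p1, p2, k3] as OpenCV has them; the pictures are not rectified), "extrinsics" (4x4, takes a point from camera to world coordinates). Camera axes: x right, y down, z forward; pixel columns grow to the right and rows downward; lengths in m; the calibration is good to about 2 mm. A picture is of the moment at which its call begins. There is no depth.
- r.job_done(): hands the job in, once; it reports no verdict.
Trained networks look in the newest picture that a camera, given by its name, has taken for a name from the list of things; names that differ only in an ending like _2 or _b are one class to them, and where a whole thing is asked for, a point or a joint stands for the part that bears it (a point fixed in the world has none). Each returns a list of dicts, best first, with "confidence" (0 to 1); they miss things now and then, are a little off and sometimes report something else, mostly with a low value. They report only what shows in the picture. A call takes as long as a camera call. They do not tell look-alikes from the thing itself.
- r.recognise(thing, camera): "position" ([column, row] as shares, 0 to 1, of the picture: columns of its width, rows of its height, amid what is visible of it).
- r.place_of(thing, camera): "position" ([column, row] as shares, 0 to 1, of the picture: columns of its width, rows of its height: a listed point, or the origin of a listed thing).
The state is a dict: "time": time; "joint_positions": joint angles; "qvel": joint speeds; "tau": joint torques, N m; "eef_pos": TCP position; "ee_rot": TCP orientation; "ft_force": force on the tool from outside, world axes, zero at the start; "wrist_torque": the same for the moment, N m; "gripper_width": opening from 0.0 (shut) to 1.0 (fully open).
Only numpy, scipy, OpenCV 4.12 (cv2) and the standard library are available. Lean on these libraries where they do the work, as an engineer would, in place of code of your own. Each camera call takes 0.05 s, during which the arm holds its last target.

## Task

Pick up the orange tool hanger, put its black carriage into the open, yellow-flared end of the steel rail and slide it along inside past the red spring catch to the stop at the closed end, until the catch has dropped fully behind it, then let go. Work gently: do not ram or wedge the hanger against the rail or its stop, and leave the blue hanger, the jar and the screwdriver where they are.

Things in the scene. Friction and masses are not known exactly. Their poses are not given: they have to be found in the camera images.
- hanger: Orange hanger, 157 mm tall, about 180 g (varies), standing on the bench. Origin: on the bench under the middle of its upright plate (8 mm thick in x, 40 wide in y, z 0 to 100). Two steel prongs at its foot run 70 mm to -x; a foot (z 0 to 8) reaches x = +24. Black carriage on its +x side. Its y axis is the sliding direction and must point the same way as the rail's y axis.
- hanger_carriage (a point): Centre of the black carriage block, 13 mm (x) by 44 mm (y) by 33 mm (z), in the hanger frame at (17, 0, 70) mm. A neck 18 mm tall, 36 mm long (y) joins it to the plate.
- hanger_grip (a point): Middle of the orange grip tab, hanger frame (-4, 0, 135) mm: 24 mm wide in y (pinch it across this), 14 mm thick in x, z from 97 to 157 mm.
- rail: Steel C-channel on a plywood foot (150 x 270 x 12 mm). Origin: on the bench under the channel's middle. Channel along y, -90 to +90 mm, centre x = 0, nominal z = 150 but clamped by hand up to 4 mm higher or lower, not measured; outside 22 (x) by 42 (z), inside 16 by 36: 1.5 mm round the carriage. A 22 mm slot in its -x face passes the neck. Two uprights behind (x 11 to 35, to z = 187).
- rail_mouth (a point): Nominal centre of the open end's outer edge, rail frame (0, -110, 150) mm, axes as the rail's; the true height is up to 4 mm off. Yellow lips flare outwards from y = -90 to -110 above, below and behind, by about 6 mm, and guide a carriage that is let give way. Enter here, slide to rail +y.
- rail_home (a point): Farthest place the latched carriage's centre can have: rail frame (0, 65, 150) mm. A rigid black stop block in the channel, joined to the red catch, is clamped by hand and lies 0 to 20 mm nearer the open end than that, not measured (and height as for the mouth). Latched, the carriage has 2.5 mm of play before the stop. Over 30 N between hanger and rail is too hard.
- catch (a joint): Red spring catch in the channel's ceiling: 0 = down, positive = lifted (m), to 0.010. Its tooth hangs 7 mm into the channel: ramp towards the open end, square face 46.5 mm before the stop block's face, 0 to 20 mm nearer the open end than rail y = 40.5. The carriage (44 long) lifts it 4 to 7 mm against a light spring (some 3 to 12 N of drag); it drops to 0 behind it just before the stop.
- spare: Blue hanger of the same shape and origin: not to be used or moved.
- jar: Jar, 56 mm across, 75 mm tall, origin under its centre; leave it.
- driver: Screwdriver lying flat, leave it; origin under its middle.
Things that resemble listed ones, but are neither listed nor needed, are in the scene too. Leave any green look-alike of the hanger alone.

How it is judged:
On the way, in this order (a step that is already met when the one before it is completed fails the run):
1. the carriage is inside the channel, entered from the open end, still short of the catch (x of hanger_carriage in the frame of rail_home between -0.005 and 0.005 m and z of hanger_carriage in the frame of rail_home between -0.009 and 0.009 m and angle between the y axis of hanger and the y axis of rail, either way round below 0.15 rad and y of hanger_carriage in the frame of rail_home between -0.135 and -0.085 m), for 0.2 s.
2. the carriage has lifted the catch (x of hanger_carriage in the frame of rail_home between -0.005 and 0.005 m and z of hanger_carriage in the frame of rail_home between -0.009 and 0.009 m and angle between the y axis of hanger and the y axis of rail, either way round below 0.15 rad and value of joint catch above 0.0025 m and y of hanger_carriage in the frame of rail_home between -0.085 and 0.003 m), for 0.1 s.
At the end, for the whole second after the job is handed in: The orange hanger hangs in the rail at rest and released: carriage in the channel (within 5 mm across, 9 mm in height, 0.15 rad in line), its centre at most 28 mm short of the far home point along the rail, with the carriage past the catch, upright within 0.25 rad, and the catch down (below 1.5 mm) (x of hanger_carriage in the frame of rail_home between -0.005 and 0.005 m and z of hanger_carriage in the frame of rail_home between -0.009 and 0.009 m and angle between the y axis of hanger and the y axis of rail, either way round below 0.15 rad and y of hanger_carriage in the frame of rail_home between -0.028 and 0.003 m and value of joint catch below 0.0015 m and angle between hanger's own z axis and vertical below 0.25 rad and linear speed of hanger below 0.02 m/s); the robot touches nothing.
It fails at once if the hanger presses on the rail with more than 30 N (contact force between hanger and rail above 30 N).
It fails at once if the blue hanger, jar or screwdriver is moved by more than 30 mm (distance of any of spare, jar, driver from where it was at the start of the episode above 0.03 m).
It also fails if it takes over 67 s, if anything falls off the work surface, if the arm or the gripper's body presses on something with over 40 N, if the wrist force passes 120 N, or if a joint passes its speed limit or range.

## Working session

There is one attempt and no reset: what is moved stays moved. The work goes in short steps, Python scripts to look and compute and a tool call to move; the robot and the scene stay as the last step left them, time stands still between calls to the robot, and variables do not carry over. Pictures are saved under pics/ and viewed, and the job is handed in when it is done.

Besides the shell and the picture viewer there is one more tool, called after "Call:" by a JSON object that holds its "api" and its "payload". send_rows: Moves the arm, as the interface text tells. Its arguments: {"type":"object","properties":{"steps":{"type":"array"}},"required":["steps"]}

```bash
mkdir -p pics; ls
cat > h.py <<'E'
import numpy as np, cv2
from plant import r
def snap(name,fn):
    s=r.snapshot(name); cv2.imwrite('pics/'+fn,s['color'][:,:,::-1]); return s
E
python3 - <<'E'
from h import *
np.set_printoptions(precision=4,suppress=True)
print(r.state())
import pickle
for n in('side','top'):
    s=snap(n,n+'0.png'); print(n,s['fx'],s['fy'],s['cx'],s['cy'],s['dist_coeffs']);print(np.array(s['extrinsics']))
    pickle.dump(s,open(n+'0.pkl','wb'))
    for t in['hanger','hanger_carriage','hanger_grip','rail','rail_mouth','rail_home','catch','spare','jar','driver']:
        print(t,[(np.round(d['confidence'],2),np.round(np.array(d['position'])*[560,420],1)) for d in r.place_of(t,n)])
E
```

```text
pics
{'time': 0.0, 'joint_positions': array([ 1.1274,  0.3329, -0.0647,  1.4609,  0.0216,  1.3499, -0.0885]), 'qvel': array([-0.0009, -0.0008,  0.001 , -0.0004, -0.0006, -0.0005, -0.0004]), 'tau': array([ -0.0009, -62.3253,   0.0241, -38.9899,  -0.0615,   0.0398,
         0.0002]), 'eef_pos': array([ 0.2551, -0.5701,  0.2105]), 'ee_rot': array([-3.071 , -0.6558,  0.0005]), 'ft_force': array([-0.3347,  0.1479, -0.4848]), 'wrist_torque': array([0.0513, 0.0184, 0.0267]), 'gripper_width': 0.9998720524762125}
side 416.8844101775002 416.8844101775002 279.54744961449904 203.85494034971194 [-0.0289  0.      0.      0.      0.    ]
[[-0.9471 -0.2191  0.2347  0.3167]
 [-0.3208  0.6173 -0.7184  0.6238]
 [ 0.0126 -0.7556 -0.6549  0.7075]
 [ 0.      0.      0.      1.    ]]
hanger [(np.float64(0.94), array([320. , 206.7])), (np.float64(0.67), array([381.3, 231.9]))]
hanger_carriage [(np.float64(0.95), array([392.8, 214.3])), (np.float64(0.78), array([311.1, 182.4]))]
hanger_grip [(np.float64(0.74), array([322.7, 164.4])), (np.float64(0.71), array([388. , 189.8]))]
rail [(np.float64(0.74), array([204.9, 306.8])), (np.float64(0.7), array([228.5, 222.3]))]
rail_mouth [(np.float64(0.73), array([228.8, 219.7]))]
rail_home [(np.float64(0.67), array([177.9, 284.1]))]Traceback (most recent call last):
  File "<stdin>", line 9, in <module>
ValueError: it knows: driver, hanger, hanger_carriage, hanger_grip, jar, rail, rail_home, rail_mouth, spare
```

Run:
```python
from h import *
np.set_printoptions(precision=4,suppress=True)
import pickle
for n in('side','top'):
    s=snap(n,n+'1.png'); print(n,s['fx'],s['fy'],s['cx'],s['cy'],s['dist_coeffs']);print(np.array(s['extrinsics']))
    pickle.dump(s,open(n+'0.pkl','wb'))
    for t in['hanger','hanger_carriage','hanger_grip','rail','rail_mouth','rail_home','spare','jar','driver']:
        print(t,[(np.round(d['confidence'],2),np.round(np.array(d['position'])*[560,420],1)) for d in r.place_of(t,n)])
print(r.state()['time'])
```

```text
side 416.8844101775002 416.8844101775002 279.54744961449904 203.85494034971194 [-0.0289  0.      0.      0.      0.    ]
[[-0.9471 -0.2191  0.2347  0.3167]
 [-0.3208  0.6173 -0.7184  0.6238]
 [ 0.0126 -0.7556 -0.6549  0.7075]
 [ 0.      0.      0.      1.    ]]
hanger [(np.float64(0.92), array([381.5, 231.3])), (np.float64(0.74), array([317.9, 205.4]))]
hanger_carriage [(np.float64(0.87), array([312.2, 180. ])), (np.float64(0.64), array([393. , 217.6]))]
hanger_grip [(np.float64(0.88), array([323. , 162.9])), (np.float64(0.77), array([390. , 190.3]))]
rail []
rail_mouth [(np.float64(0.58), array([230. , 219.8]))]
rail_home [(np.float64(0.78), array([177. , 283.6]))]
spare [(np.float64(0.96), array([337.2, 179.9]))]
jar [(np.float64(0.68), array([243.1, 159.2]))]
driver [(np.float64(0.94), array([303. , 402.8]))]
top 423.98970085951026 423.98970085951026 286.8941428880607 201.5651144543062 [-0.0342  0.      0.      0.      0.    ]
[[-0.0152 -0.9876  0.1561  0.3706]
 [-0.9998  0.0138 -0.0105 -0.0077]
 [ 0.0083 -0.1562 -0.9877  1.0679]
 [ 0.      0.      0.      1.    ]]
hanger [(np.float64(0.65), array([335.9, 294.7])), (np.float64(0.58), array([353. , 226.5]))]
hanger_carriage [(np.float64(0.97), array([353.9, 214.4])), (np.float64(0.69), array([333. , 299.8]))]
hanger_grip [(np.float64(0.77), array([342.2, 298.3])), (np.float64(0.69), array([358.1, 222. ]))]
rail [(np.float64(0.69), array([198.3, 177.3]))]
rail_mouth [(np.float64(0.89), array([235.9, 165.8])), (np.float64(0.52), array([198.7, 177.5]))]
rail_home [(np.float64(0.88), array([159. , 157.7])), (np.float64(0.3), array([199.9, 176.8]))]
spare [(np.float64(0.96), array([403.4, 234.3])), (np.float64(0.5), array([354.1, 216.3]))]
jar [(np.float64(0.74), array([394.8, 127.7]))]
driver [(np.float64(0.56), array([150.3, 269.2])), (np.float64(0.43), array([350.8, 226.6]))]
1.35
```

View pics/side0.png

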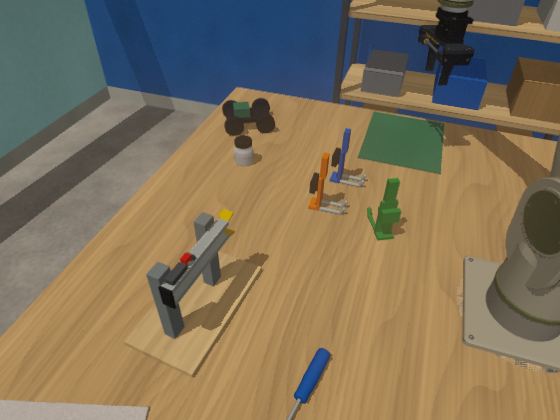

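View pics/top1.png

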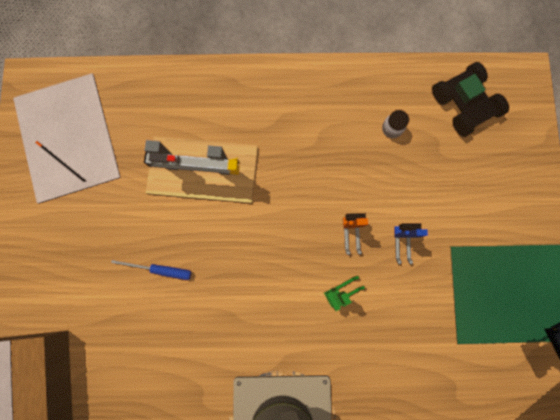

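The side picture shows the orange hanger near (320,185), the green look-alike at (385,210), the blue one at (342,155) and the rail from (228,217) to (167,295). In the top picture the orange hanger is at (355,222) with its prongs down-image, and the rail mouth is at (236,166). I'll triangulate these next.

```bash
cat >> h.py <<'E'
import pickle
from scipy.optimize import least_squares
def ray(s,px):
    K=np.array([[s['fx'],0,s['cx']],[0,s['fy'],s['cy']],[0,0,1]]);E=np.array(s['extrinsics'])
    u=cv2.undistortPoints(np.array([[px]],float),K,np.array(s['dist_coeffs']))[0,0]
    return E[:3,3],E[:3,:3]@np.array([u[0],u[1],1.])
def proj(s,P):
    P=np.atleast_2d(P).astype(float);K=np.array([[s['fx'],0,s['cx']],[0,s['fy'],s['cy']],[0,0,1]]);Ei=np.linalg.inv(np.array(s['extrinsics']))
    rv=cv2.Rodrigues(Ei[:3,:3])[0]
    return cv2.projectPoints(P,rv,Ei[:3,3],K,np.array(s['dist_coeffs']))[0][:,0]
def tri(sa,pa,sb,pb):
    A=[];b=[]
    for s,p in((sa,pa),(sb,pb)):
        o,d=ray(s,p);d=d/np.linalg.norm(d);M=np.eye(3)-np.outer(d,d);A.append(M);b.append(M@o)
    x,res,_,_=np.linalg.lstsq(np.vstack(A),np.hstack(b),rcond=None);return x,np.sqrt(res)
def atz(s,p,z):
    o,d=ray(s,p);return o+d*(z-o[2])/d[2]
def load(): return pickle.load(open('side0.pkl','rb')),pickle.load(open('top0.pkl','rb'))
E
python3 - <<'E'
from h import *
np.set_printoptions(precision=4,suppress=True)
S,T=load()
for n,a,b in[('mouth',(229.4,219.8),(235.9,165.8)),('home',(177.4,283.8),(159,157.7)),('hanger',(319,206),(353,226.5)),('carr',(311.6,181.2),(353.9,214.4)),('grip',(322.9,163.6),(358.1,222)),('spare',(337.2,179.9),(403.4,234.3))]:
    print(n,*tri(S,a,T,b))
def crop(s,x,y,w,h,f,fn): cv2.imwrite('pics/'+fn,cv2.resize(s['color'][y:y+h,x:x+w,::-1],None,fx=f,fy=f,interpolation=cv2.INTER_CUBIC))
crop(S,125,200,150,175,5,'c1.png') if 0 else crop(S,125,200,150,150,4,'c1.png')
crop(T,135,130,130,80,6,'c2.png');crop(T,320,195,130,80,6,'c3.png');crop(S,290,110,120,140,4,'c4.png')
E
```

```text
mouth [0.5943 0.0935 0.1537] [0.0035]
home [0.6144 0.2642 0.1527] [0.0052]
hanger [ 0.4735 -0.1868 -0.0075] [0.0005]
carr [ 0.495  -0.176   0.0764] [0.0008]
grip [ 0.4707 -0.1745  0.1364] [0.0011]
spare [ 0.4528 -0.3156 -0.01  ] [0.0009]
```

View pics/c1.png

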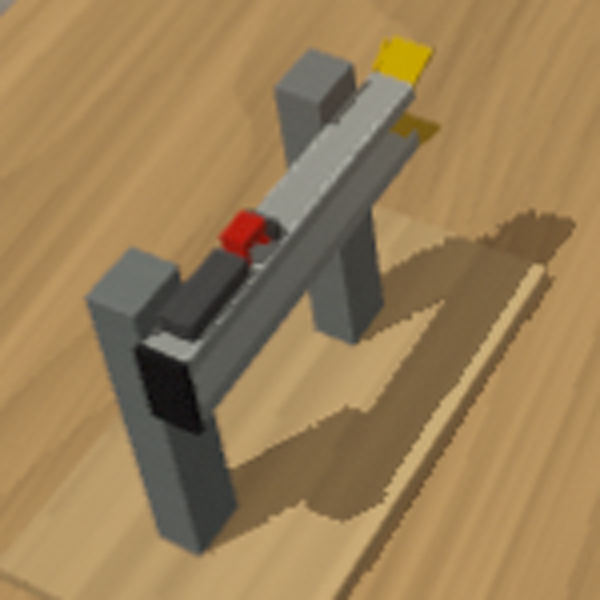

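View pics/c2.png

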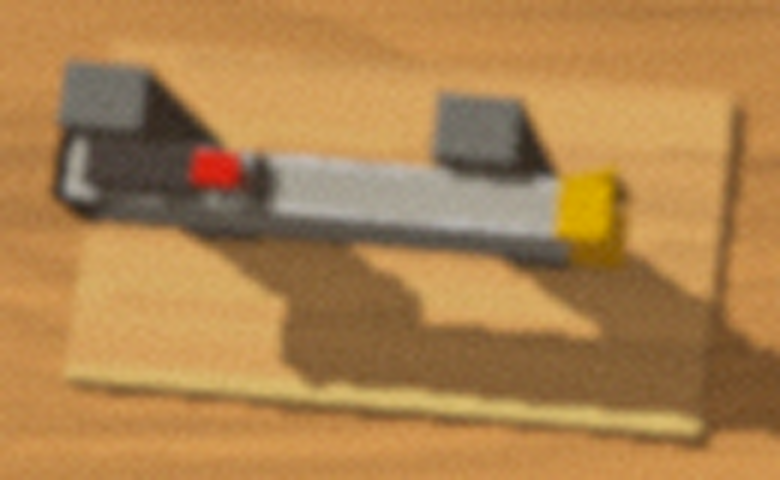

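View pics/c3.png

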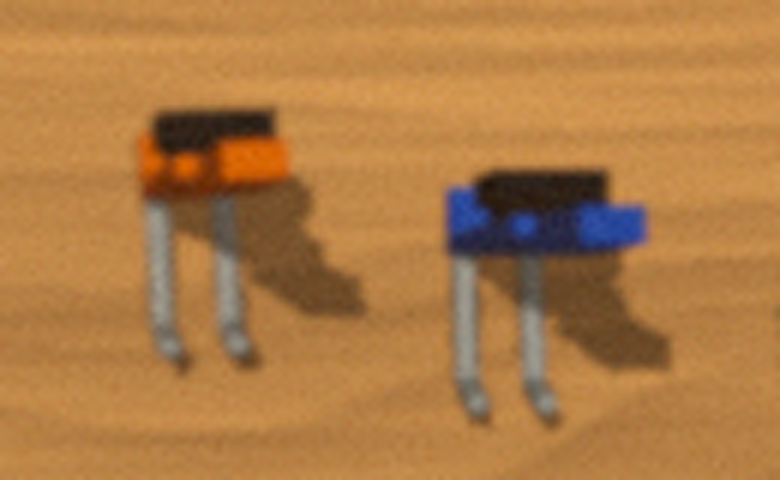

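View pics/c4.png

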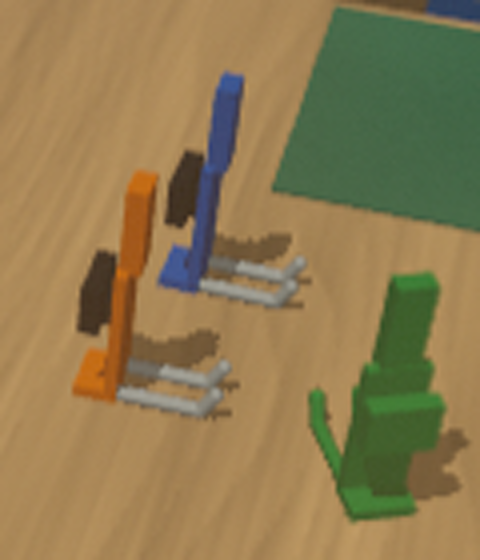

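The crops show the rail's open end, with its yellow lips, toward -y. The stop block and red catch are near the closed end, at (241,232) in c1. The hanger is nearly aligned with world y, prongs toward -x. Next I'll fit poses from the corner pixels and overlay the models.

```bash
cat > fit.py <<'E'
from h import *
np.set_printoptions(precision=4,suppress=True)
S,T=load()
def Rz(a): c,s=np.cos(a),np.sin(a);return np.array([[c,-s,0],[s,c,0],[0,0,1]])
c1=lambda x,y:(125+(x+.5)/4-.5,200+(y+.5)/4-.5)
c2=lambda x,y:(135+(x+.5)/6-.5,130+(y+.5)/6-.5)
c3=lambda x,y:(320+(x+.5)/6-.5,195+(y+.5)/6-.5)
c4=lambda x,y:(290+(x+.5)/4-.5,110+(y+.5)/4-.5)
def fit(obs,p0,fn):
    def f(p): return np.concatenate([proj(s,fn(p,P))[0]-px for s,P,px in obs])
    so=least_squares(f,p0,loss='soft_l1',f_scale=1.0,x_scale=[.01,.01,.05]+[.005]*(len(p0)-3));return so.x,f(so.x).reshape(-1,2)
# rail
X=.011
ro=[(S,(-X,-.09,.171),c1(410,92)),(S,(X,-.09,.171),c1(372,70)),(S,(-X,-.09,.129),c1(418,138)),
(S,(X,9,.171),c1(137,343)),(S,(-X,9,.171),c1(190,362)),(S,(-X,9,.129),c1(203,432)),
(T,(-X,-.09,.171),c2(562,238)),(T,(X,-.09,.171),c2(558,176)),(T,(X,9,.171),c2(63,132)),(T,(-X,9,.171),c2(62,198)),
(S,(.035,8,.187),c1(133,247)),(S,(.011,8,.187),c1(180,268)),(S,(.035,7,.187),c1(313,50)),(S,(.011,7,.187),c1(355,65)),
(T,(.035,8,.187),c2(66,63)),(T,(.011,8,.187),c2(62,125)),(T,(.035,7,.187),c2(522,97)),(T,(.011,7,.187),c2(520,165))]
def rf(p,P):
    P=np.array(P,float)
    up=False
    if P[1]==9:P[1]=p[4]
    elif P[1]==8:P[1]=p[5];up=True
    elif P[1]==7:P[1]=p[6];up=True
    q=Rz(p[2])@P+[p[0],p[1],0 if up else p[3]]
    return q
p,e=fit([(s,P,np.array(x)) for s,P,x in ro],[.604,.19,-.1,0,.092,.09,-.05],rf)
print('rail',p);print(e)
p_r=p
ho=[(T,(.0235,.022,.0865),c3(155,113)),(T,(.0235,-.022,.0865),c3(273,108)),
(T,(.003,-.012,.157),c3(288,136)),(T,(.003,.012,.157),c3(219,139)),(T,(-.011,-.012,.157),c3(288,180)),
(S,(.003,.012,.157),c4(128,176)),(S,(.003,-.012,.157),c4(135,170)),(S,(-.011,.012,.157),c4(154,178)),
(S,(.0235,.022,.0865),c4(90,258)),(S,(.0235,.022,.0535),c4(78,327)),(S,(.0105,.022,.0535),c4(100,333)),
(S,(.024,.02,.008),c4(75,387)),(S,(-.004,.02,0),c4(117,400))]
hf=lambda p,P:Rz(p[2])@np.array(P)+[p[0],p[1],0]
p,e=fit([(s,P,np.array(x)) for s,P,x in ho],[.475,-.18,.02],hf)
print('hanger',p);print(e)
E
python3 fit.py
```

```text
rail [ 0.6052  0.2007 -0.0989  0.0002  0.09    0.0615 -0.0765]
[[ 0.6763 -2.4594]
 [ 0.039  -0.3439]
 [ 0.1683  1.8216]
 [ 0.907   0.5296]
 [-0.9337  0.5216]
 [-0.1145 -1.2446]
 [-1.6085 -0.155 ]
 [ 0.1353  0.3505]
 [ 0.7736  0.9543]
 [-0.4455 -0.285 ]
 [-1.257   0.8562]
 [-0.8925  0.3967]
 [-0.7767 -0.8744]
 [-0.19   -0.924 ]
 [12.5198  0.7896]
 [11.6985  1.2014]
 [ 0.144   0.314 ]
 [-0.7419 -0.2172]]
hanger [ 0.4729 -0.181   0.0572]
[[ 1.3294  0.2878]
 [ 0.3305 -0.2144]
 [ 0.4183  0.535 ]
 [ 0.9374  0.8256]
 [ 1.0733 -0.3854]
 [-0.1728  3.7131]
 [ 0.0288 -0.3377]
 [-0.7295  4.1958]
 [-2.0513  8.1936]
 [ 0.1435  1.4689]
 [-0.2104  0.9088]
 [-0.1869 -0.2532]
 [-0.1414  0.8826]]
```

```bash
python3 - <<'E'
s=open('fit.py').read()
s=s.replace("(S,(.035,8,.187),c1(133,247)),(S,(.011,8,.187),c1(180,268))","(S,(.035,8,.187),c1(88,298)),(S,(.011,8,.187),c1(140,320))")
s=s.replace("(S,(.003,.012,.157),c4(128,176)),","").replace("(S,(-.011,.012,.157),c4(154,178)),\n","").replace("(S,(.0235,.022,.0865),c4(90,258)),","")
s+='''
def boxl(b):
    import itertools
    c=np.array(list(itertools.product(*zip(b[0],b[1]))));return [(c[i],c[j]) for i in range(8) for j in range(i) if (np.isclose(c[i],c[j]).sum()==2)]
def ov(s,fn,off,wh,sc,boxes,tf,name):
    im=cv2.resize(s['color'][off[1]:off[1]+wh[1],off[0]:off[0]+wh[0],::-1],None,fx=sc,fy=sc,interpolation=cv2.INTER_CUBIC)
    for b in boxes:
        for a,c in boxl(b):
            q=[tuple(np.round(((proj(s,tf(P))[0]-off+.5)*sc-.5)*8).astype(int)) for P in(a,c)]
            cv2.line(im,tuple(map(int,q[0])),tuple(map(int,q[1])),(255,0,255),1,cv2.LINE_AA,3)
    cv2.imwrite('pics/'+name,im)
HB=[((-.004,-.02,0),(.004,.02,.1)),((.0105,-.022,.0535),(.0235,.022,.0865)),((-.011,-.012,.097),(.003,.012,.157)),((-.004,-.02,0),(.024,.02,.008))]
if __name__=='__main__':
    rt=lambda P:Rz(p_r[2])@np.array(P)+[p_r[0],p_r[1],p_r[3]]
    RB=[((-.011,-.09,.129),(.011,.09,.171)),((-.011,-.11,.129),(.011,-.09,.171))]
    ov(S,0,(125,200),(150,150),4,RB,rt,'o1.png');ov(T,0,(135,130),(130,80),6,RB,rt,'o2.png')
    ht=lambda P:hf(p,P)
    ov(T,0,(335,200),(60,60),6,HB,ht,'o3.png');ov(S,0,(295,140),(70,90),6,HB,ht,'o4.png')
    a=cv2.imread('pics/o3.png');b=cv2.imread('pics/o4.png');h=max(a.shape[0],b.shape[0])
    pad=lambda i:cv2.copyMakeBorder(i,0,h-i.shape[0],0,0,cv2.BORDER_CONSTANT)
    cv2.imwrite('pics/o34.png',np.hstack([pad(a),pad(b)]))
'''
open('fit.py','w').write(s)
E
python3 fit.py
```

```text
rail [ 0.605   0.2007 -0.0962  0.0005  0.0902  0.0882 -0.0766]
[[ 0.6682 -2.5931]
 [ 0.0117 -0.458 ]
 [ 0.1609  1.697 ]
 [ 1.0539  0.5858]
 [-0.7541  0.5541]
 [ 0.0606 -1.2026]
 [-1.6295 -0.1878]
 [ 0.0874  0.3119]
 [ 0.6071  1.1255]
 [-0.5861 -0.1065]
 [-0.0442 -0.2409]
 [-0.6859 -0.7105]
 [-0.7685 -0.8532]
 [-0.1626 -0.924 ]
 [ 0.2172  0.0178]
 [-0.6253  0.421 ]
 [ 0.1215  0.3328]
 [-0.7342 -0.1957]]
hanger [ 0.473  -0.1799  0.0432]
[[ 0.9895  0.1033]
 [ 0.0147 -0.139 ]
 [-0.0593  0.5614]
 [ 0.4449  0.6988]
 [ 0.5051 -0.3529]
 [-0.0619 -0.1018]
 [-0.1152  1.6193]
 [-0.483   1.1048]
 [-0.4271 -0.1012]
 [-0.4085  1.1346]]
```

View pics/o1.png

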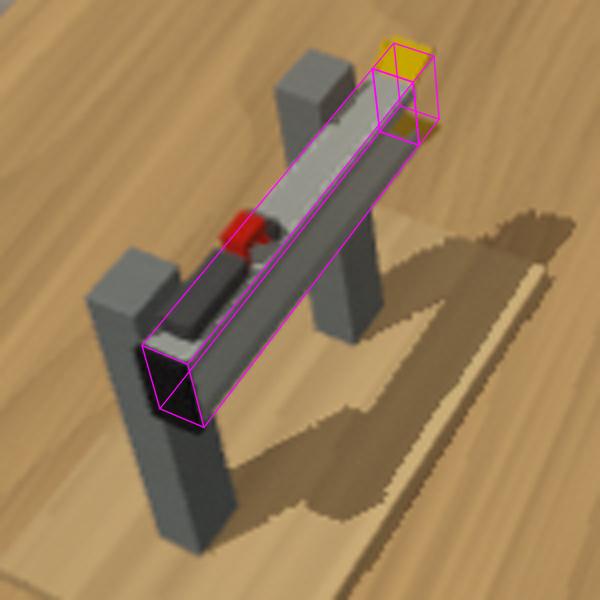

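View pics/o2.png

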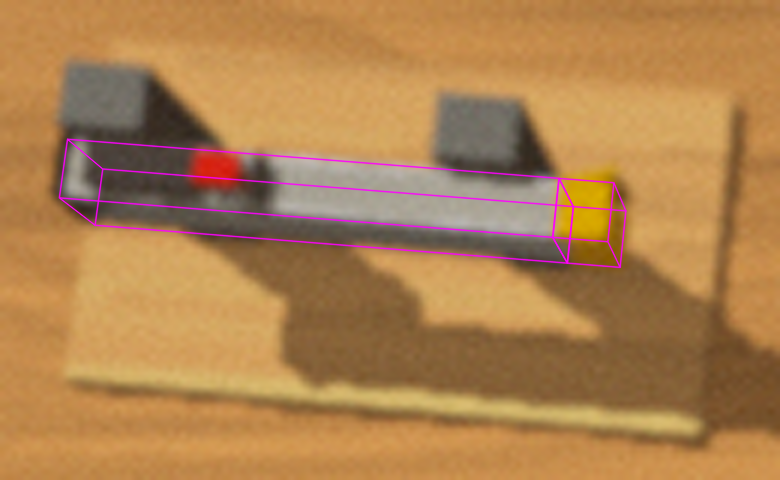

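View pics/o34.png

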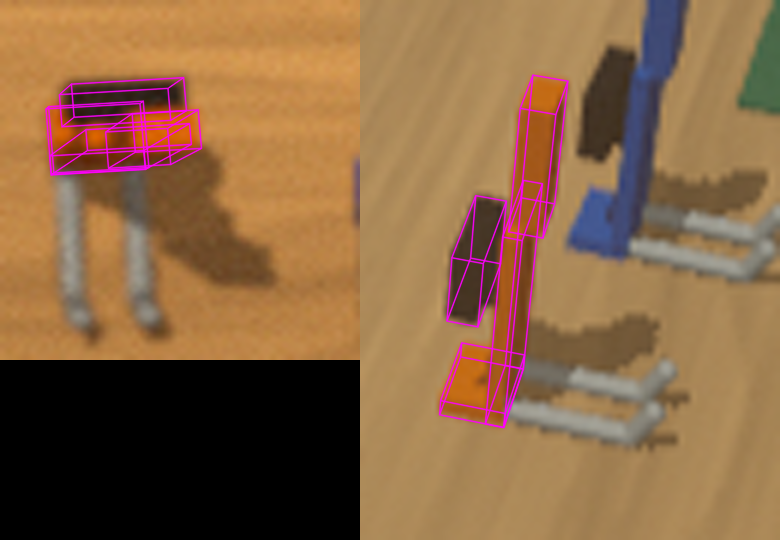

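The overlays match well. The hanger is at about (0.473, -0.180) with yaw 0.043, and the rail at about (0.605, 0.201) with yaw -0.096 and a height offset of about 0. Next I'll work out the moves.

```bash
cat >> h.py <<'E'
from scipy.spatial.transform import Rotation as Ro
def rel(target,yaw=None):
    """shift in tool axes to reach world target; yaw = wanted world yaw of tool y (mod pi)"""
    st=r.state();R=Ro.from_rotvec(st['ee_rot']).as_matrix();d=R.T@(np.array(target)-st['eef_pos'])
    cur=np.arctan2(-R[0,1],R[1,1]) # yaw of tool y axis
    dy=None
    if yaw is not None:
        e=(yaw-cur+np.pi/2)%np.pi-np.pi/2; dy=-e  # tool z points down
    print('t',st['time'],'eef',st['eef_pos'].round(4),'toolx',R[:,0].round(3),'tooly',R[:,1].round(3),'toolz',R[:,2].round(4))
    print('F',st['ft_force'].round(2),'M',st['wrist_torque'].round(2),'w',round(st['gripper_width'],3))
    print('shift',d.round(4),'roll',dy)
E
python3 - <<'E'
from h import *
S,T=load()
rel((.469,-.180,.211),.043)
rel((.469,-.180,.12),.043)
# catch location
def inrail(P,p=(.605,.2007,-.0962)):
    d=np.array(P)-[p[0],p[1],0];c,s=np.cos(p[2]),np.sin(p[2]);return np.array([c*d[0]+s*d[1],-s*d[0]+c*d[1],d[2]])
for x in(190,240): 
  for z in(.171,.183): print(x,z,inrail(atz(T,(135+x/6,130+168/6),z)).round(4))
E
```

```text
t 1.35 eef [ 0.2553 -0.5705  0.2113] toolx [0.913 0.408 0.   ] tooly [ 0.408 -0.913  0.   ] toolz [ 0. -0. -1.]
F [ 0.24 -0.09 -0.44] M [-0.02  0.07 -0.08] w 0.997
shift [ 3.545e-01 -2.691e-01  3.000e-04] roll 0.37777749020426477
t 1.35 eef [ 0.2553 -0.5705  0.2113] toolx [0.913 0.408 0.   ] tooly [ 0.408 -0.913  0.   ] toolz [ 0. -0. -1.]
F [ 0.24 -0.09 -0.44] M [-0.02  0.07 -0.08] w 0.997
shift [ 0.3545 -0.2691  0.0913] roll 0.37777749020426477
190 0.171 [0.003 0.043 0.171]
190 0.183 [1.00e-04 3.93e-02 1.83e-01]
240 0.171 [0.0045 0.0248 0.171 ]
240 0.183 [0.0016 0.0214 0.183 ]
```

Call:
{"api": "send_rows", "payload": {"steps": [[[0.035,-0.027,0],0.038,100],[[0.07,-0.054,0],0.076,100],[[0.106,-0.081,0],0.114,100],[[0.142,-0.108,0],0.152,100],[[0.177,-0.135,0],0.19,100]]}}

```text
time: 1.85
eef_pos: [0.3625, -0.3732, 0.2115]
ee_rot: [3.12, 0.359, 0.001]
ft_force: [0.8, 0.6, 0.1]
gripper_width: 0.998
```

```bash
python3 -c "
from h import *
rel((.469,-.180,.211),.043)"
```

```text
t 1.85 eef [ 0.3625 -0.3732  0.2115] toolx [0.974 0.227 0.   ] tooly [ 0.227 -0.974  0.001] toolz [ 4.e-04 -5.e-04 -1.e+00]
F [0.76 0.62 0.09] M [-0.03 -0.04 -0.01] w 0.998
shift [ 0.1477 -0.164   0.0004] roll 0.18633973351200872
```

Call:
{"api": "send_rows", "payload": {"steps": [[[0.03,-0.033,0],0.038,100],[[0.06,-0.066,0],0.076,100],[[0.09,-0.099,0],0.114,100],[[0.12,-0.132,0],0.152,100],[[0.148,-0.164,0],0.186,100]]}}

```text
time: 2.35
eef_pos: [0.4691, -0.1796, 0.2116]
ee_rot: [3.14, 0.068, 0.001]
ft_force: [1.5, -0.9, -0.2]
gripper_width: 1.002
```

```bash
python3 -c "
from h import *
rel((.469,-.180,.12),.043)"
```

```text
t 2.35 eef [ 0.4691 -0.1796  0.2116] toolx [0.999 0.043 0.001] tooly [ 0.043 -0.999  0.001] toolz [ 8.e-04 -5.e-04 -1.e+00]
F [ 1.48 -0.88 -0.17] M [-0.   -0.   -0.02] w 1.002
shift [-0.0002  0.0003  0.0916] roll 0.0005090001464091998
```

Call:
{"api": "send_rows", "payload": {"steps": [[[0,0,0.03],0,100],[[0,0,0.06],0,80],[[0,0,0.085],0,60],[[0,0,0.0915],0,50],[[0,0,0.0915],0,45]]}}

```text
time: 2.85
eef_pos: [0.4679, -0.1814, 0.1194]
ee_rot: [-3.14, -0.07, 0.002]
ft_force: [0.2, 0.3, 0.4]
gripper_width: 0.721
```

Run:
```python
from h import *
S=snap('side','g_s.png');T=snap('top','g_t.png')
rel((.469,-.180,.12),.043)
a=cv2.resize(S['color'][120:230,270:380,::-1],None,fx=3.6,fy=3.6,interpolation=2)
b=cv2.resize(T['color'][170:280,300:410,::-1],None,fx=3.6,fy=3.6,interpolation=2)
cv2.imwrite('pics/g.png',np.hstack([a,b]))
```

```text
t 2.95 eef [ 0.4691 -0.1817  0.1211] toolx [0.999 0.045 0.002] tooly [ 0.045 -0.999  0.001] toolz [ 1.6e-03 -6.0e-04 -1.0e+00]
F [-0.22  1.35  0.9 ] M [-0.04  0.    0.01] w 0.629
shift [ 0.     -0.0017  0.0011] roll 0.0016987196063791288
```

View pics/g.png

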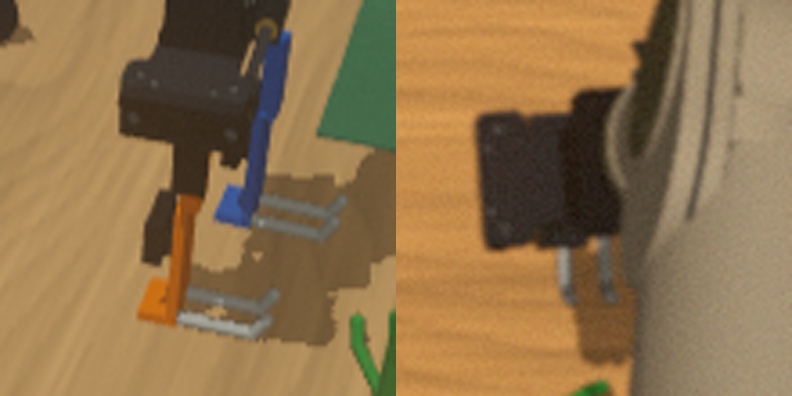

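The side view shows the gripper straddling the orange tab, with the hanger still upright and the blue hanger clear behind it. I'll close now.

Call:
{"api": "send_rows", "payload": {"steps": [[[0,0,0],0,30],[[0,0,0],0,25],[[0,0,0],0,10],[[0,0,0],0,0],[[0,0,0],0,0]]}}

```text
time: 3.45
eef_pos: [0.4685, -0.1815, 0.1201]
ee_rot: [3.141, 0.07, 0.001]
ft_force: [-0.7, 0.5, 3.1]
gripper_width: 0.271
```

Call:
{"api": "send_rows", "payload": {"steps": [[[0,0,0],0,0],[[0,0,0],0,0],[[0,0,-0.005],0,0],[[0,0,-0.01],0,0],[[0,0,-0.02],0,0]]}}

```text
time: 3.95
eef_pos: [0.4678, -0.1814, 0.1396]
ee_rot: [-3.14, -0.07, 0.002]
ft_force: [0.3, -0.6, -1.8]
gripper_width: 0.275
```

Run:
```python
from h import *
rel((.469,-.180,.21),-.0962)
```

```text
t 3.95 eef [ 0.4678 -0.1814  0.1396] toolx [ 0.999  0.045 -0.001] tooly [ 0.045 -0.999 -0.001] toolz [-1.3e-03  5.0e-04 -1.0e+00]
F [ 0.28 -0.59 -1.81] M [ 0.04 -0.02  0.02] w 0.275
shift [ 0.0012 -0.0013 -0.0704] roll 0.1409354782104142
```

The hanger is held: opening 24 mm and about 1.8 N of weight. I'll lift it and carry it to just before the mouth.

Call:
{"api": "send_rows", "payload": {"steps": [[[0,0,-0.015],0,0],[[0,0,-0.03],0,0],[[0,0,-0.045],0.02,0],[[0.006,-0.015,-0.055],0.04,0],[[0.018,-0.045,-0.06],0.06,0]]}}

```text
time: 4.45
eef_pos: [0.4842, -0.1378, 0.2014]
ee_rot: [3.14, -0.032, 0.002]
ft_force: [0.9, 1.3, -2.2]
gripper_width: 0.272
```

Run:
```python
from h import *
rel((.566,.033,.200),-.0962)
```

```text
t 4.45 eef [ 0.4842 -0.1378  0.2014] toolx [ 1.    -0.021  0.001] tooly [-0.021 -1.     0.002] toolz [ 0.0015 -0.0016 -1.    ]
F [ 0.87  1.28 -2.2 ] M [ 0.05 -0.04 -0.04] w 0.272
shift [ 0.0782 -0.1724  0.0013] roll 0.07552392935304786
```

Call:
{"api": "send_rows", "payload": {"steps": [[[0.016,-0.035,0],0.015,0],[[0.032,-0.07,0],0.03,0],[[0.048,-0.105,0.001],0.045,0],[[0.064,-0.14,0.001],0.06,0],[[0.078,-0.172,0.001],0.076,0]]}}

```text
time: 4.95
eef_pos: [0.5655, 0.0368, 0.1994]
ee_rot: [-3.138, 0.144, -0.001]
ft_force: [0.2, 0.3, -2.1]
gripper_width: 0.271
```

Call:
{"api": "send_rows", "payload": {"steps": [[[0,0,0],0,0],[[0,0,0],0,0]]}}

```text
time: 5.15
eef_pos: [0.5649, 0.0357, 0.199]
ee_rot: [3.138, -0.141, -0.0]
ft_force: [-0.8, -1.0, -1.3]
gripper_width: 0.277
```

Run:
```python
from h import *
rel((.566,.033,.200),-.0962)
S=snap('side','m_s.png');T=snap('top','m_t.png')
pickle.dump((S,T),open('m.pkl','wb'))
rel((.566,.033,.200),-.0962)
a=cv2.resize(S['color'][120:260,170:310,::-1],None,fx=4,fy=4,interpolation=2);cv2.imwrite('pics/ma.png',a)
b=cv2.resize(T['color'][120:250,190:330,::-1],None,fx=4,fy=4,interpolation=2)
cv2.imwrite('pics/mb.png',b)
```

```text
t 5.15 eef [0.5649 0.0357 0.199 ] toolx [ 0.996 -0.089 -0.   ] tooly [-0.089 -0.996  0.   ] toolz [-2.e-04  0.e+00 -1.e+00]
F [-0.83 -1.04 -1.35] M [-0.09  0.04 -0.02] w 0.277
shift [ 0.0013  0.0026 -0.001 ] roll 0.006703361768896077
t 5.25 eef [0.5648 0.0338 0.199 ] toolx [ 0.996 -0.092  0.   ] tooly [-0.092 -0.996  0.001] toolz [-1.e-04 -9.e-04 -1.e+00]
F [-0.17  0.58 -2.26] M [0.   0.04 0.07] w 0.271
shift [ 0.0013  0.0007 -0.001 ] roll 0.0036502293771492056
```

View pics/ma.png

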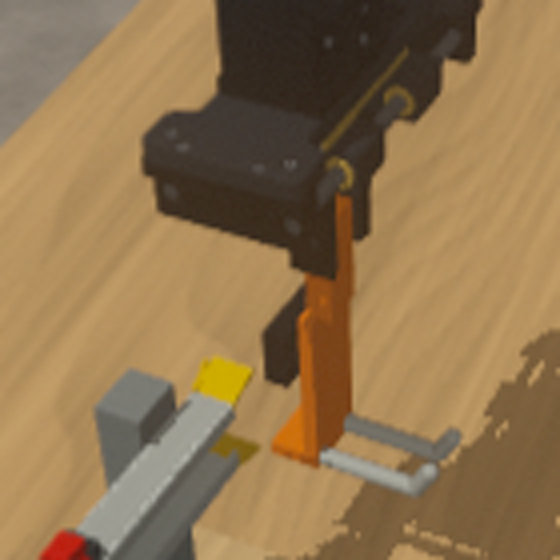

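View pics/mb.png

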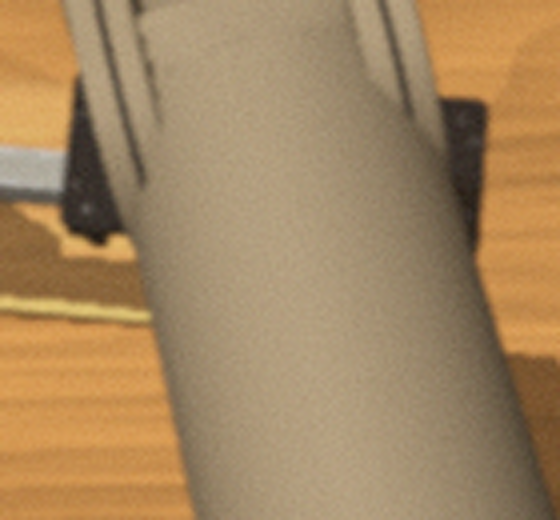

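```bash
cat > ov2.py <<'E'
from fit import *
def draw(S,off,wh,sc,tcp,yaw,name,hx=.0045,hz=-.120,hy=0.,rail=(.605,.2007,-.0962,.0005)):
    tf=lambda P:Rz(yaw)@(np.array(P)+[hx,hy,0])+[tcp[0],tcp[1],tcp[2]+hz]
    im=cv2.resize(S['color'][off[1]:off[1]+wh[1],off[0]:off[0]+wh[0],::-1],None,fx=sc,fy=sc,interpolation=2)
    rt=lambda P:Rz(rail[2])@np.array(P)+[rail[0],rail[1],rail[3]]
    for B,t,col in((HB,tf,(255,0,255)),([((-.011,-.09,.129),(.011,.09,.171)),((-.011,-.11,.129),(.011,-.09,.171))],rt,(255,255,0))):
        for b in B:
            for a,c in boxl(b):
                q=[tuple(int(v) for v in np.round(((proj(S,t(P))[0]-off+.5)*sc-.5)*8)) for P in(a,c)]
                cv2.line(im,q[0],q[1],col,1,cv2.LINE_AA,3)
    cv2.imwrite('pics/'+name,im)
E
python3 - <<'E' | tail -1
from ov2 import *
S,T=pickle.load(open('m.pkl','rb'))
draw(S,(200,170),(100,90),6,(.565,.0345,.199),-.092,'mo.png')
E
```

```text
[-0.4085  1.1346]]
```

View pics/mo.png

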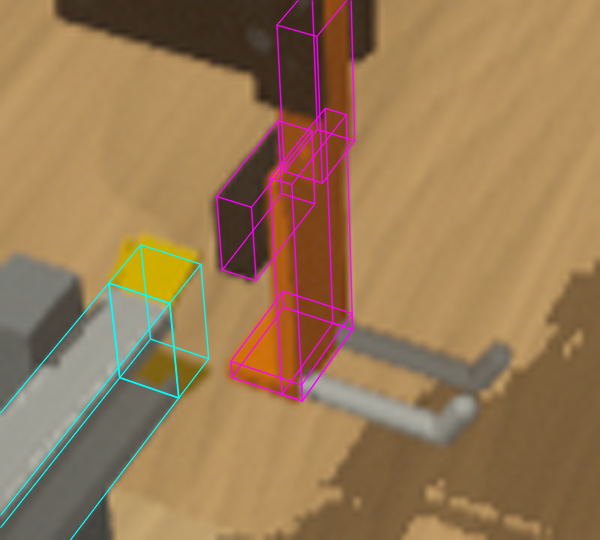

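The hanger overlay matches to about 1 mm and shows no tilt. Before inserting, I'll refine the rail's height and lateral position from edge profiles in the clean first pictures.

```bash
python3 - <<'E' | sed -n '/PROF/,$p'
from ov2 import *
from scipy.ndimage import map_coordinates
print('PROF')
rt=lambda P:Rz(-.0962)@np.array(P)+[.605,.2007,.0]
for n,s in(('S',S),('T',T)):
  g=s['color'].astype(float)
  for nm,x,z in(('backtop',.011,.171),('fronttop',-.011,.171),('frontbot',-.011,.129)):
    ys=np.linspace(-.07,-.02,26) if nm!='backtop' else np.linspace(-.03,.01,20)
    if nm=='frontbot': ys=np.linspace(-.075,.075,40)
    prof=[]
    for y in ys:
        q=proj(s,rt((x,y,z)))[0];q2=proj(s,rt((x,y,z+.001)))[0] 
        q3=proj(s,rt((x,y+.001,z)))[0];t=(q3-q)/np.linalg.norm(q3-q);nrm=np.array([t[1],-t[0]])
        if nrm[1]>0:nrm=-nrm
        k=np.arange(-6,6.1,.5);pts=q+k[:,None]*nrm
        prof.append([map_coordinates(g[:,:,c],[pts[:,1],pts[:,0]],order=1) for c in(0,2)])
    pr=np.mean(prof,0);zz=(q2-q)@nrm
    xx=(proj(s,rt((x+.001,y,z)))[0]-q)@nrm
    print(n,nm,'px/mm z %.2f x %.2f'%(zz,xx));print('R',pr[0].round().astype(int));print('B',pr[1].round().astype(int))
E
```

```text
PROF
S backtop px/mm z 0.31 x 0.49
R [138 138 139 140 142 145 147 148 149 150 152 152 150 147 147 148 150 151
 152 154 155 154 153 153 154]
B [129 129 129 130 131 132 133 134 135 137 138 132 118 102  91  87  87  86
  86  86  85  84  83  82  81]
S fronttop px/mm z 0.29 x 0.49
R [103 103 103 103 103 101  97  92  88  89  95 111 132 150 156 155 153 152
 152 152 152 151 151 151 151]
B [ 76  76  76  75  75  75  75  75  75  77  84 100 122 139 146 145 142 141
 142 142 141 141 140 140 140]
S frontbot px/mm z 0.29 x 0.52
R [142 141 140 140 141 141 141 141 141 141 140 134 121 104  89  83  83  85
  89  92  94  95  95  95  94]
B [88 87 87 87 87 88 88 88 88 88 88 86 83 79 75 74 75 77 81 84 86 86 86 86
 86]
T backtop px/mm z 0.11 x 0.45
R [167 166 166 166 166 166 166 168 171 176 181 187 192 196 200 204 208 210
 212 212 213 212 212 212 212]
B [148 147 146 146 146 147 148 150 154 159 161 157 146 128 111 100  94  94
  95  97  98  98  98  96  95]
T fronttop px/mm z 0.10 x 0.45
R [203 200 192 178 156 131 110  97  92  94 102 116 134 153 166 172 173 172
 171 170 170 169 169 168 168]
B [ 89  87  84  81  76  72  71  72  74  78  87 102 122 141 154 157 157 154
 152 151 150 150 149 149 149]
T frontbot px/mm z 0.09 x 0.43
R [181 182 182 182 182 181 180 178 174 168 159 147 131 114 101  94  92  93
  97 105 117 131 141 145 144]
B [ 81  82  81  81  80  80  79  77  75  72  70  67  65  64  66  69  72  75
  80  89 102 116 126 129 127]
```

```bash
cat >> h.py <<'E'
RAIL=(.605,.2007,-.0962)
def torail(P,p=RAIL):
    d=np.array(P)-[p[0],p[1],0];c,s=np.cos(p[2]),np.sin(p[2]);return np.array([c*d[0]+s*d[1],-s*d[0]+c*d[1],d[2]])
def fromrail(P,p=RAIL):
    c,s=np.cos(p[2]),np.sin(p[2]);return np.array([c*P[0]-s*P[1]+p[0],s*P[0]+c*P[1]+p[1],P[2]])
def rr(x=-.0205,y=-.130,z=.200):
    st=r.state();print('rail tcp',torail(st['eef_pos']).round(4),'F rail',torail(st['ft_force'],(0,0,RAIL[2])).round(2));rel(fromrail((x,y,z)),RAIL[2])
E
python3 -c "
from h import *
rr()"
```

```text
rail tcp [-0.024 -0.17   0.199] F rail [-0.23  0.56 -2.26]
t 5.25 eef [0.5648 0.0338 0.199 ] toolx [ 0.996 -0.092  0.   ] tooly [-0.092 -0.996  0.001] toolz [-1.e-04 -9.e-04 -1.e+00]
F [-0.17  0.58 -2.26] M [0.   0.04 0.07] w 0.271
shift [ 0.0037 -0.04   -0.0011] roll 0.0036502293771492056
```

Call:
{"api": "send_rows", "payload": {"steps": [[[0.0015,-0.005,-0.0005],0.002,0],[[0.0035,-0.012,-0.001],0.004,0],[[0.0035,-0.02,-0.001],0.004,0],[[0.0035,-0.028,-0.001],0.004,0],[[0.0035,-0.03,-0.001],0.004,0]]}}

```text
time: 5.75
eef_pos: [0.571, 0.0664, 0.1998]
ee_rot: [-3.138, 0.146, -0.0]
ft_force: [-0.4, 0.1, -2.8]
gripper_width: 0.273
```

Call:
{"api": "send_rows", "payload": {"steps": [[[0,0,0],0,0],[[0,0,0],0,0]]}}

```text
time: 5.95
eef_pos: [0.5711, 0.0644, 0.1997]
ee_rot: [3.138, -0.15, -0.0]
ft_force: [0.5, -0.1, -1.4]
gripper_width: 0.273
```

```bash
python3 - <<'E' | tail -5
from ov2 import *
rr(y=-.14)
S=snap('side','n_s.png')
st=r.state();print(st['eef_pos'])
draw(S,(190,180),(100,90),6,st['eef_pos'],-.0962,'no.png')
E
```

```text
rail tcp [-0.0207 -0.1389  0.1997] F rail [ 0.52 -0.06 -1.36]
t 5.95 eef [0.5711 0.0644 0.1997] toolx [ 0.995 -0.095 -0.   ] tooly [-0.095 -0.995  0.   ] toolz [-0.0001 -0.0003 -1.    ]
F [ 0.51 -0.11 -1.36] M [ 0.04  0.03 -0.05] w 0.273
shift [ 0.0002  0.0011 -0.0003] roll 0.0008624949864124432
[0.5711 0.0643 0.1997]
```

View pics/no.png

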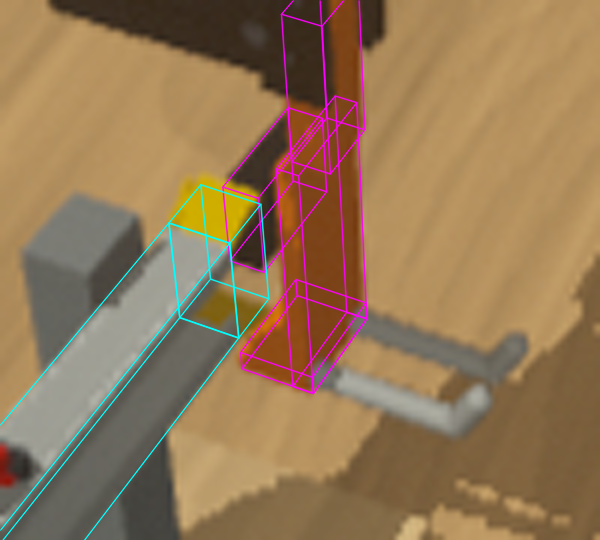

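The side view shows the carriage's leading face just before the mouth, vertically centred between the yellow lips at (200,205) and (230,305). I'll advance slowly.

Call:
{"api": "send_rows", "payload": {"steps": [[[0,-0.003,0],0,0],[[0,-0.006,0],0,0],[[0,-0.009,0],0,0],[[0,-0.012,0],0,0],[[0,-0.015,0],0,0]]}}

```text
time: 6.5
eef_pos: [0.5725, 0.0799, 0.1997]
ee_rot: [3.138, -0.149, 0.0]
ft_force: [-0.0, -0.2, -2.3]
gripper_width: 0.274
```

Call:
{"api": "send_rows", "payload": {"steps": [[[0,-0.003,0],0,0],[[0,-0.006,0],0,0],[[0,-0.009,0],0,0],[[0,-0.011,0],0,0]]}}

```text
time: 6.9
eef_pos: [0.5735, 0.0909, 0.1997]
ee_rot: [3.138, -0.149, -0.0]
ft_force: [-0.2, 0.5, -2.0]
gripper_width: 0.273
```

```bash
python3 - <<'E' | tail -5
from ov2 import *
rr(y=-.113)
S=snap('side','p_s.png')
st=r.state();print(st['eef_pos'])
draw(S,(180,180),(100,90),6,st['eef_pos'],-.0962,'po.png')
E
```

```text
rail tcp [-0.0208 -0.1123  0.1997] F rail [-0.25  0.48 -1.97]
t 6.9 eef [0.5735 0.0909 0.1997] toolx [ 0.995 -0.095 -0.   ] tooly [-0.095 -0.995  0.   ] toolz [-0.     -0.0001 -1.    ]
F [-0.21  0.5  -1.97] M [-0.02  0.16  0.02] w 0.273
shift [ 0.0003  0.0007 -0.0003] roll 0.001221836705671553
[0.5735 0.0912 0.1997]
```

View pics/po.png

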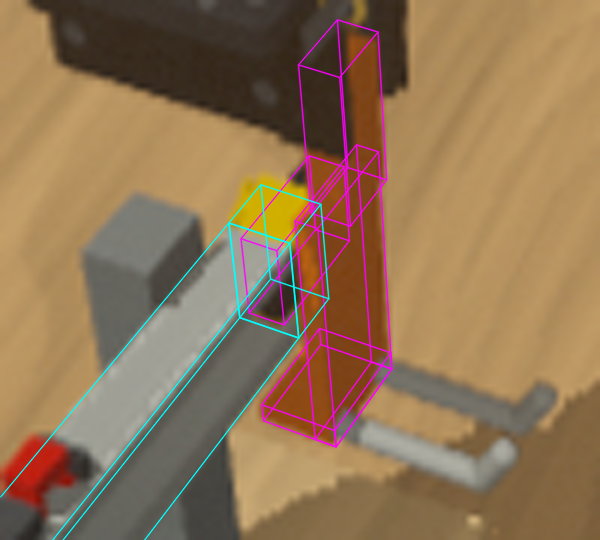

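Call:
{"api": "send_rows", "payload": {"steps": [[[0,-0.002,0],0,0],[[0,-0.004,0],0,0],[[0,-0.006,0],0,0]]}}

```text
time: 7.25
eef_pos: [0.5741, 0.0966, 0.1997]
ee_rot: [3.138, -0.15, -0.0]
ft_force: [-0.9, -0.1, -1.5]
gripper_width: 0.273
```

Call:
{"api": "send_rows", "payload": {"steps": [[[0,-0.002,0],0,0],[[0,-0.004,0],0,0],[[0,-0.006,0],0,0]]}}

```text
time: 7.55
eef_pos: [0.5747, 0.1026, 0.1997]
ee_rot: [3.138, -0.149, 0.0]
ft_force: [-1.2, 0.6, -0.9]
gripper_width: 0.275
```

```bash
python3 -c "
from h import *
rr(y=-.09)"
```

```text
rail tcp [-0.0207 -0.1005  0.1997] F rail [-1.24  0.48 -0.92]
t 7.55 eef [0.5747 0.1026 0.1997] toolx [ 0.995 -0.095  0.   ] tooly [-0.095 -0.995  0.   ] toolz [ 1.e-04 -1.e-04 -1.e+00]
F [-1.19  0.6  -0.92] M [-0.01  0.14  0.03] w 0.275
shift [ 0.0002 -0.0105 -0.0003] roll 0.0010157795169121187
```

Call:
{"api": "send_rows", "payload": {"steps": [[[-0.0005,-0.002,0],0,0],[[-0.0005,-0.004,0],0,0],[[-0.0005,-0.006,0],0,0],[[-0.0005,-0.008,0],0,0],[[-0.0005,-0.01,0],0,0]]}}

```text
time: 8.05
eef_pos: [0.5752, 0.1126, 0.1997]
ee_rot: [3.138, -0.15, 0.0]
ft_force: [1.0, -0.4, -1.5]
gripper_width: 0.271
```

Call:
{"api": "send_rows", "payload": {"steps": [[[0,-0.002,0],0,0],[[0,-0.004,0],0,0],[[0,-0.006,0],0,0],[[0,-0.008,0],0,0],[[0,-0.01,0],0,0]]}}

```text
time: 8.55
eef_pos: [0.5761, 0.1226, 0.1997]
ee_rot: [3.138, -0.149, 0.0]
ft_force: [-0.7, -0.0, -1.6]
gripper_width: 0.269
```

```bash
python3 -c "
from h import *
rr(y=-.06)"
```

```text
rail tcp [-0.0212 -0.0805  0.1997] F rail [-0.71 -0.1  -1.63]
t 8.55 eef [0.5761 0.1226 0.1997] toolx [ 0.995 -0.095  0.   ] tooly [-0.095 -0.995  0.   ] toolz [ 0. -0. -1.]
F [-0.71 -0.03 -1.63] M [-0.01  0.02  0.04] w 0.269
shift [ 0.0008 -0.0205 -0.0003] roll 0.001010774593826369
```

Call:
{"api": "send_rows", "payload": {"steps": [[[0,-0.003,0],0,0],[[0,-0.006,0],0,0],[[0,-0.009,0],0,0],[[0,-0.012,0],0,0],[[0,-0.015,0],0,0]]}}

```text
time: 9.05
eef_pos: [0.5776, 0.1377, 0.1997]
ee_rot: [3.138, -0.149, 0.0]
ft_force: [0.3, 0.2, -2.1]
gripper_width: 0.272
```

Call:
{"api": "send_rows", "payload": {"steps": [[[0,-0.003,0],0,0],[[0,-0.006,0],0,0],[[0,-0.009,0],0,0],[[0,-0.012,0],0,0],[[0,-0.015,0],0,0]]}}

```text
time: 9.55
eef_pos: [0.579, 0.1526, 0.1998]
ee_rot: [3.138, -0.15, 0.0]
ft_force: [0.1, -0.3, -2.1]
gripper_width: 0.272
```

Call:
{"api": "send_rows", "payload": {"steps": [[[0,0,0],0,0],[[0,0,0],0,0],[[0,0,0],0,0]]}}

```text
time: 9.85
eef_pos: [0.579, 0.1521, 0.1997]
ee_rot: [3.138, -0.15, 0.0]
ft_force: [1.0, 0.2, -1.6]
gripper_width: 0.273
```

```bash
python3 - <<'E' | tail -5
from ov2 import *
rr(y=-.05)
S=snap('side','q_s.png')
st=r.state()
draw(S,(140,190),(120,90),6,st['eef_pos'],-.0962,'qo.png')
E
```

```text
[-0.4085  1.1346]]
rail tcp [-0.0212 -0.0509  0.1997] F rail [ 1.02  0.28 -1.65]
t 9.85 eef [0.579  0.1521 0.1997] toolx [ 0.995 -0.095  0.   ] tooly [-0.095 -0.995  0.   ] toolz [ 0.0001 -0.0002 -1.    ]
F [ 1.04  0.18 -1.65] M [-0.02  0.02  0.03] w 0.273
shift [ 0.0007 -0.0009 -0.0003] roll 0.0007375769555455491
```

View pics/qo.png

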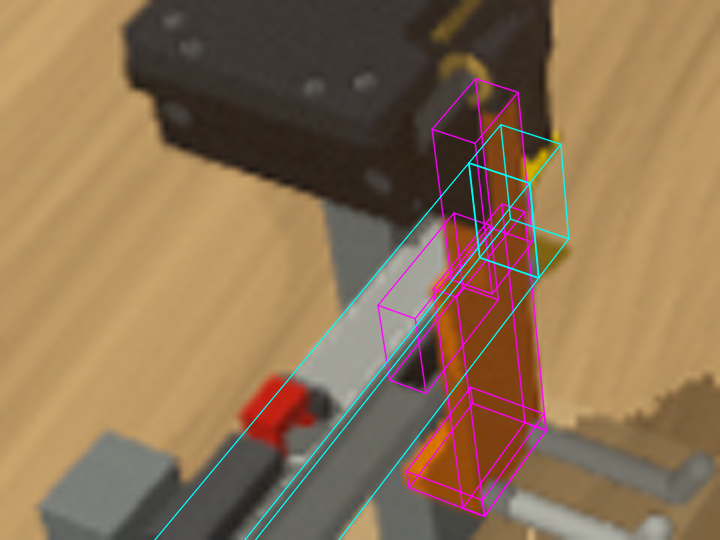

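Call:
{"api": "send_rows", "payload": {"steps": [[[0,-0.003,0],0,0],[[0,-0.006,0],0,0],[[0,-0.009,0],0,0],[[0,-0.012,0],0,0],[[0,-0.015,0],0,0]]}}

```text
time: 10.4
eef_pos: [0.5804, 0.1676, 0.1997]
ee_rot: [-3.138, 0.149, 0.0]
ft_force: [-0.4, 0.3, -2.0]
gripper_width: 0.276
```

Call:
{"api": "send_rows", "payload": {"steps": [[[0,-0.003,0],0,0],[[0,-0.006,0],0,0],[[0,-0.009,0],0,0],[[0,-0.012,0],0,0],[[0,-0.014,0],0,0]]}}

```text
time: 10.9
eef_pos: [0.5817, 0.1816, 0.1997]
ee_rot: [-3.138, 0.149, -0.0]
ft_force: [-0.6, -0.2, -1.8]
gripper_width: 0.274
```

Call:
{"api": "send_rows", "payload": {"steps": [[[0,-0.002,0],0,0],[[0,-0.004,0],0,0],[[0,-0.006,0],0,0]]}}

```text
time: 11.2
eef_pos: [0.5823, 0.1872, 0.1997]
ee_rot: [3.138, -0.15, 0.0]
ft_force: [0.0, 0.5, -1.4]
gripper_width: 0.27
```

```bash
python3 -c "
from h import *
rr(y=-.05)"
```

```text
rail tcp [-0.0213 -0.0156  0.1997] F rail [-0.02  0.48 -1.43]
t 11.2 eef [0.5823 0.1872 0.1997] toolx [ 0.995 -0.095  0.   ] tooly [-0.095 -0.995  0.   ] toolz [ 0.e+00 -1.e-04 -1.e+00]
F [ 0.03  0.48 -1.43] M [ 0.03 -0.   -0.03] w 0.27
shift [ 0.0008  0.0344 -0.0003] roll 0.0008898770092593544
```

Call:
{"api": "send_rows", "payload": {"steps": [[[0,-0.002,0],0,0],[[0,-0.004,0],0,0],[[0,-0.006,0],0,0]]}}

```text
time: 11.5
eef_pos: [0.5829, 0.1932, 0.1997]
ee_rot: [3.138, -0.15, 0.0]
ft_force: [0.3, 0.6, -1.2]
gripper_width: 0.273
```

Call:
{"api": "send_rows", "payload": {"steps": [[[0,-0.002,0],0,0],[[0,-0.004,0],0,0]]}}

```text
time: 11.7
eef_pos: [0.5832, 0.1973, 0.1997]
ee_rot: [3.138, -0.149, 0.0]
ft_force: [0.5, -0.9, -2.0]
gripper_width: 0.276
```

Call:
{"api": "send_rows", "payload": {"steps": [[[0,-0.002,0],0,0],[[0,-0.004,0],0,0]]}}

```text
time: 11.9
eef_pos: [0.5836, 0.2013, 0.1997]
ee_rot: [3.138, -0.149, 0.0]
ft_force: [-0.5, -0.1, -1.7]
gripper_width: 0.275
```

```bash
python3 - <<'E' | tail -5
from ov2 import *
rr(y=-.05)
S=snap('side','u_s.png')
st=r.state()
draw(S,(120,200),(120,90),6,st['eef_pos'],-.0962,'uo.png')
E
```

```text
[-0.4085  1.1346]]
rail tcp [-0.0213 -0.0015  0.1997] F rail [-0.53 -0.18 -1.7 ]
t 11.9 eef [0.5836 0.2013 0.1997] toolx [ 0.995 -0.095  0.   ] tooly [-0.095 -0.995  0.   ] toolz [ 0.0001 -0.0001 -1.    ]
F [-0.55 -0.12 -1.7 ] M [-0.03  0.05  0.02] w 0.275
shift [ 0.0008  0.0485 -0.0003] roll 0.0010061139862580504
```

View pics/uo.png

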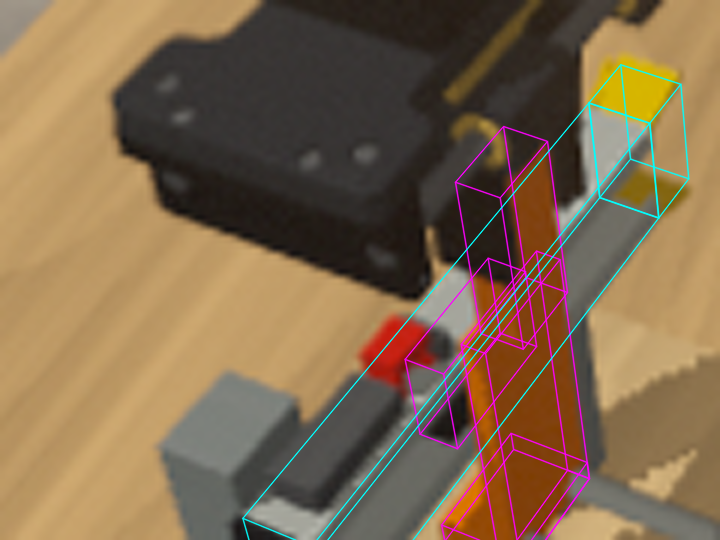

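The carriage front is now just before the red catch at (395,350). There are no forces yet and the gripper is clear. Small steps from here.

Call:
{"api": "send_rows", "payload": {"steps": [[[0,-0.002,0],0,0],[[0,-0.004,0],0,0]]}}

```text
time: 12.15
eef_pos: [0.5839, 0.2045, 0.1994]
ee_rot: [3.137, -0.15, -0.001]
ft_force: [-0.3, -1.9, -3.5]
gripper_width: 0.271
```

Call:
{"api": "send_rows", "payload": {"steps": [[[0,-0.002,0],0,0],[[0,-0.004,0],0,0]]}}

```text
time: 12.35
eef_pos: [0.5843, 0.2082, 0.1992]
ee_rot: [3.136, -0.151, -0.001]
ft_force: [0.2, -3.9, -4.7]
gripper_width: 0.272
```

Call:
{"api": "send_rows", "payload": {"steps": [[[0,-0.002,0],0,0],[[0,-0.004,0],0,0]]}}

```text
time: 12.55
eef_pos: [0.5847, 0.2125, 0.1994]
ee_rot: [3.137, -0.15, -0.001]
ft_force: [-0.7, -4.5, -5.9]
gripper_width: 0.271
```

```bash
python3 - <<'E' | tail -5
from ov2 import *
rr(y=-.05)
E
```

```text
[-0.4085  1.1346]]
rail tcp [-0.0214  0.0098  0.1994] F rail [-0.23 -4.57 -5.92]
t 12.55 eef [0.5847 0.2125 0.1994] toolx [ 0.995 -0.096 -0.001] tooly [-0.096 -0.995  0.001] toolz [-0.0006 -0.0011 -1.    ]
F [-0.67 -4.52 -5.92] M [-1.35  0.21 -0.08] w 0.271
shift [ 0.0008  0.0598 -0.0006] roll 0.00042051171121082476
```

Call:
{"api": "send_rows", "payload": {"steps": [[[0,-0.002,0],0,0],[[0,-0.004,0],0,0],[[0,-0.006,0],0,0]]}}

```text
time: 12.85
eef_pos: [0.5852, 0.219, 0.1994]
ee_rot: [3.138, -0.15, -0.001]
ft_force: [-1.0, -2.4, -6.7]
gripper_width: 0.273
```

Call:
{"api": "send_rows", "payload": {"steps": [[[0,-0.002,0],0,0],[[0,-0.004,0],0,0],[[0,-0.006,0],0,0]]}}

```text
time: 13.15
eef_pos: [0.5858, 0.2255, 0.1997]
ee_rot: [-3.138, 0.149, 0.0]
ft_force: [-0.3, -2.4, -6.7]
gripper_width: 0.269
```

```bash
python3 - <<'E' | tail -5
from ov2 import *
rr(y=-.05)
S=snap('side','v_s.png')
st=r.state()
draw(S,(120,200),(120,90),6,st['eef_pos'],-.0962,'vo.png')
E
```

```text
[-0.4085  1.1346]]
rail tcp [-0.0215  0.0228  0.1997] F rail [-0.08 -2.44 -6.7 ]
t 13.15 eef [0.5858 0.2255 0.1997] toolx [ 0.996 -0.095 -0.   ] tooly [-0.095 -0.996 -0.   ] toolz [-0.      0.0003 -1.    ]
F [-0.31 -2.42 -6.7 ] M [-0.73  0.21 -0.07] w 0.269
shift [ 0.0009  0.0728 -0.0003] roll 0.0013864106634300377
```

View pics/vo.png

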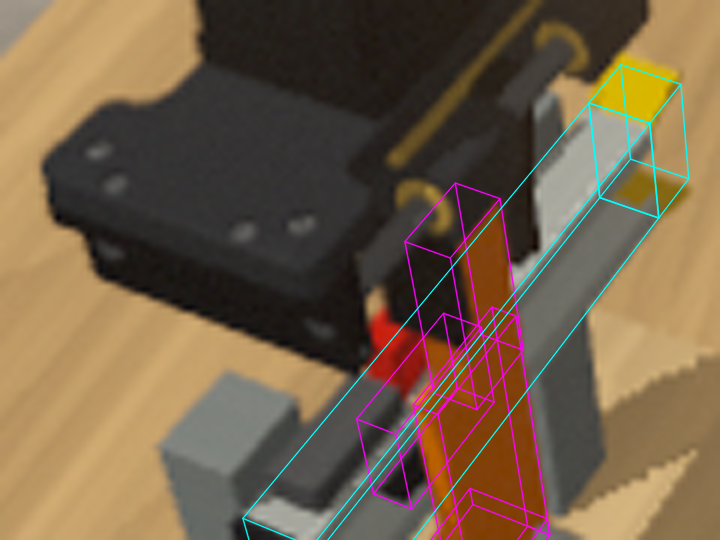

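The red catch is visibly lifted and the drag is only about 2.5 N. Continuing.

Call:
{"api": "send_rows", "payload": {"steps": [[[0,-0.002,0],0,0],[[0,-0.004,0],0,0],[[0,-0.006,0],0,0],[[0,-0.008,0],0,0],[[0,-0.01,0],0,0]]}}

```text
time: 13.7
eef_pos: [0.5869, 0.2351, 0.1997]
ee_rot: [3.138, -0.15, 0.0]
ft_force: [-0.6, -2.2, -6.8]
gripper_width: 0.272
```

Call:
{"api": "send_rows", "payload": {"steps": [[[0,-0.002,0],0,0],[[0,-0.004,0],0,0],[[0,-0.006,0],0,0]]}}

```text
time: 14.0
eef_pos: [0.5874, 0.2411, 0.1997]
ee_rot: [3.138, -0.149, 0.0]
ft_force: [0.2, -3.6, -6.4]
gripper_width: 0.275
```

Call:
{"api": "send_rows", "payload": {"steps": [[[0,-0.002,0],0,0],[[0,-0.004,0],0,0]]}}

```text
time: 14.2
eef_pos: [0.5878, 0.2451, 0.1998]
ee_rot: [3.138, -0.149, 0.0]
ft_force: [-0.5, -1.4, -5.1]
gripper_width: 0.271
```

```bash
python3 - <<'E' | tail -5
from ov2 import *
rr(y=-.05)
E
```

```text
[-0.4085  1.1346]]
rail tcp [-0.0214  0.0425  0.1998] F rail [-0.37 -1.42 -5.14]
t 14.2 eef [0.5878 0.2451 0.1998] toolx [ 0.995 -0.095  0.   ] tooly [-0.095 -0.995  0.   ] toolz [ 0.0001 -0.0001 -1.    ]
F [-0.5  -1.38 -5.14] M [-0.63  0.19 -0.08] w 0.271
shift [ 0.0008  0.0925 -0.0002] roll 0.0010453585688936506
```

Now 1 mm steps, watching for the catch to drop (vertical force falling back to about -1.8 N) and for contact with the stop.

Call:
{"api": "send_rows", "payload": {"steps": [[[0,-0.0015,0],0,0],[[0,-0.003,0],0,0]]}}

```text
time: 14.4
eef_pos: [0.5881, 0.2481, 0.1998]
ee_rot: [-3.138, 0.149, -0.0]
ft_force: [-0.8, -2.6, -6.2]
gripper_width: 0.273
```

Call:
{"api": "send_rows", "payload": {"steps": [[[0,-0.0015,0],0,0],[[0,-0.003,0],0,0]]}}

```text
time: 14.6
eef_pos: [0.5884, 0.251, 0.1997]
ee_rot: [3.138, -0.15, 0.0]
ft_force: [-1.1, -2.3, -6.6]
gripper_width: 0.271
```

Call:
{"api": "send_rows", "payload": {"steps": [[[0,-0.001,0],0,0],[[0,-0.002,0],0,0]]}}

```text
time: 14.8
eef_pos: [0.5886, 0.2529, 0.1997]
ee_rot: [3.138, -0.15, -0.0]
ft_force: [-0.5, -2.9, -6.3]
gripper_width: 0.272
```

Call:
{"api": "send_rows", "payload": {"steps": [[[0,-0.001,0],0,0],[[0,-0.002,0],0,0]]}}

```text
time: 15.0
eef_pos: [0.5888, 0.2549, 0.1997]
ee_rot: [3.138, -0.15, 0.0]
ft_force: [-0.1, -2.3, -5.8]
gripper_width: 0.27
```

```bash
python3 - <<'E' | tail -5
from ov2 import *
rr(y=-.05)
E
```

```text
[-0.4085  1.1346]]
rail tcp [-0.0214  0.0524  0.1997] F rail [ 0.12 -2.31 -5.79]
t 15.0 eef [0.5888 0.2549 0.1997] toolx [ 0.995 -0.095  0.   ] tooly [-0.095 -0.995  0.   ] toolz [ 0.0001 -0.0001 -1.    ]
F [-0.1  -2.31 -5.79] M [-0.58  0.2  -0.1 ] w 0.27
shift [ 0.0008  0.1024 -0.0003] roll 0.000949373478863702
```

Call:
{"api": "send_rows", "payload": {"steps": [[[0,-0.001,0],0,0]]}}

```text
time: 15.1
eef_pos: [0.5889, 0.2559, 0.1997]
ee_rot: [3.138, -0.149, 0.0]
ft_force: [-0.2, -1.7, -6.6]
gripper_width: 0.271
```

Call:
{"api": "send_rows", "payload": {"steps": [[[0,-0.001,0],0,0]]}}

```text
time: 15.2
eef_pos: [0.589, 0.2569, 0.1997]
ee_rot: [3.138, -0.149, 0.0]
ft_force: [0.5, -2.1, -6.1]
gripper_width: 0.275
```

Call:
{"api": "send_rows", "payload": {"steps": [[[0,-0.001,0],0,0]]}}

```text
time: 15.3
eef_pos: [0.589, 0.2579, 0.1997]
ee_rot: [3.138, -0.15, 0.0]
ft_force: [-0.0, -2.7, -5.5]
gripper_width: 0.273
```

Call:
{"api": "send_rows", "payload": {"steps": [[[0,-0.001,0],0,0]]}}

```text
time: 15.4
eef_pos: [0.5891, 0.2589, 0.1997]
ee_rot: [3.138, -0.149, 0.0]
ft_force: [-0.2, -2.8, -5.5]
gripper_width: 0.274
```

Call:
{"api": "send_rows", "payload": {"steps": [[[0,-0.001,0],0,0]]}}

```text
time: 15.5
eef_pos: [0.5893, 0.26, 0.1997]
ee_rot: [-3.138, 0.15, -0.0]
ft_force: [0.3, -1.0, -6.6]
gripper_width: 0.273
```

Call:
{"api": "send_rows", "payload": {"steps": [[[0,-0.001,0],0,0]]}}

```text
time: 15.6
eef_pos: [0.5893, 0.2616, 0.1999]
ee_rot: [-3.137, 0.149, -0.0]
ft_force: [-0.0, 1.2, -5.2]
gripper_width: 0.274
```

Call:
{"api": "send_rows", "payload": {"steps": [[[0,-0.001,0],0,0]]}}

```text
time: 15.7
eef_pos: [0.5895, 0.2629, 0.2004]
ee_rot: [-3.137, 0.148, -0.002]
ft_force: [0.2, 1.0, -2.6]
gripper_width: 0.277
```

```bash
python3 - <<'E' | tail -5
from ov2 import *
rr(y=-.05)
S=snap('side','w_s.png')
st=r.state()
draw(S,(120,200),(120,90),6,st['eef_pos'],-.0962,'wo.png')
E
```

```text
[-0.4085  1.1346]]
rail tcp [-0.0214  0.0604  0.2004] F rail [ 0.12  0.97 -2.57]
t 15.7 eef [0.5895 0.2629 0.2004] toolx [ 0.996 -0.094  0.001] tooly [-0.094 -0.996 -0.002] toolz [ 0.0011  0.0014 -1.    ]
F [ 0.22  0.95 -2.57] M [ 0.02 -0.02  0.  ] w 0.277
shift [0.0007 0.1104 0.0002] roll 0.0018031001738787467
```

View pics/wo.png

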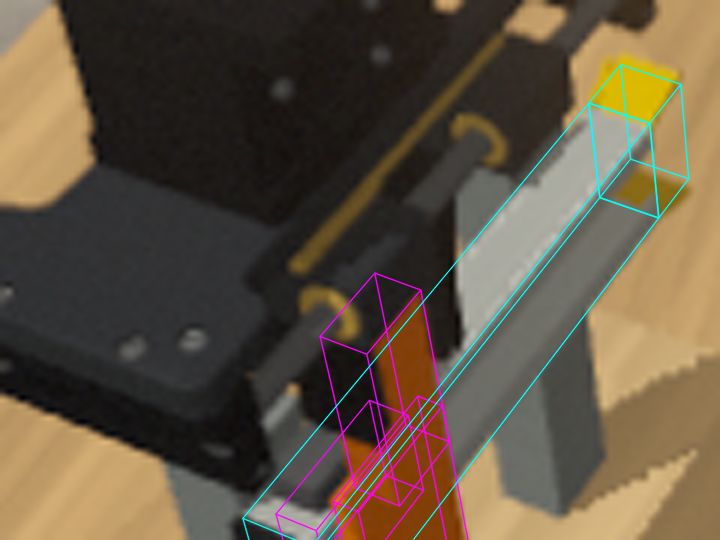

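The drag and vertical force dropped away at rail y of about 0.060, so the catch seems to have fallen behind the carriage. I'll advance slightly more to make sure.

Call:
{"api": "send_rows", "payload": {"steps": [[[0,-0.0005,0],0,0],[[0,-0.0005,0],0,0]]}}

```text
time: 15.95
eef_pos: [0.5896, 0.2626, 0.2002]
ee_rot: [-3.138, 0.149, -0.001]
ft_force: [0.4, -0.2, -1.5]
gripper_width: 0.272
```

Call:
{"api": "send_rows", "payload": {"steps": [[[0,-0.0005,0],0,0],[[0,-0.0005,0],0,0]]}}

```text
time: 16.15
eef_pos: [0.5896, 0.2629, 0.2]
ee_rot: [-3.138, 0.149, -0.001]
ft_force: [0.8, -0.2, -1.9]
gripper_width: 0.274
```

```bash
python3 - <<'E' | tail -5
from ov2 import *
rr(y=-.05)
E
```

```text
[-0.4085  1.1346]]
rail tcp [-0.0213  0.0604  0.2   ] F rail [ 0.82 -0.16 -1.93]
t 16.15 eef [0.5896 0.2629 0.2   ] toolx [ 0.995 -0.095  0.   ] tooly [-0.095 -0.995 -0.   ] toolz [ 0.0004  0.0001 -1.    ]
F [ 0.8  -0.24 -1.93] M [ 0.11  0.02 -0.03] w 0.274
shift [ 0.0007  0.1104 -0.0001] roll 0.0010411797480465168
```

Call:
{"api": "send_rows", "payload": {"steps": [[[0,0,0.0005],0,0],[[0,0,0.001],0,0]]}}

```text
time: 16.35
eef_pos: [0.5895, 0.2628, 0.1987]
ee_rot: [3.138, -0.15, 0.0]
ft_force: [0.5, -0.4, -1.7]
gripper_width: 0.269
```

Call:
{"api": "send_rows", "payload": {"steps": [[[0,0,0.0005],0,0],[[0,0,0.0005],0,0]]}}

```text
time: 16.55
eef_pos: [0.5895, 0.2627, 0.1981]
ee_rot: [3.138, -0.15, -0.0]
ft_force: [0.4, 1.2, -1.1]
gripper_width: 0.271
```

Call:
{"api": "send_rows", "payload": {"steps": [[[0,0,0.0005],0,0],[[0,0,0.0005],0,0]]}}

```text
time: 16.75
eef_pos: [0.5895, 0.2628, 0.1976]
ee_rot: [3.138, -0.149, -0.0]
ft_force: [-0.3, 0.5, -2.6]
gripper_width: 0.27
```

Call:
{"api": "send_rows", "payload": {"steps": [[[0,0,0.0005],0,0],[[0,0,0.0005],0,0]]}}

```text
time: 16.95
eef_pos: [0.5895, 0.2629, 0.1975]
ee_rot: [-3.138, 0.149, -0.001]
ft_force: [-0.3, -0.5, 0.8]
gripper_width: 0.272
```

The carriage rests on the channel floor. A short, gentle pull-back will confirm the latch holds.

Call:
{"api": "send_rows", "payload": {"steps": [[[0,0.0005,0],0,0],[[0,0.001,0],0,0]]}}

```text
time: 17.15
eef_pos: [0.5894, 0.2623, 0.1975]
ee_rot: [-3.137, 0.149, -0.001]
ft_force: [0.1, 1.7, -0.4]
gripper_width: 0.272
```

Call:
{"api": "send_rows", "payload": {"steps": [[[0,0.0005,0],0,0],[[0,0.0005,0],0,0]]}}

```text
time: 17.35
eef_pos: [0.5894, 0.2621, 0.1975]
ee_rot: [-3.137, 0.148, -0.001]
ft_force: [0.0, 3.6, -0.2]
gripper_width: 0.269
```

Call:
{"api": "send_rows", "payload": {"steps": [[[0,0.0005,0],0,0],[[0,0.0005,0],0,0]]}}

```text
time: 17.55
eef_pos: [0.5893, 0.262, 0.1975]
ee_rot: [-3.136, 0.148, -0.001]
ft_force: [0.7, 5.2, -0.4]
gripper_width: 0.274
```

Pulling back is blocked, with force rising to 5 N, so the carriage is latched. I'll go forward again by a small amount and release.

Call:
{"api": "send_rows", "payload": {"steps": [[[0,-0.001,0],0,0],[[0,-0.002,0],0,0],[[0,-0.0025,0],0,0],[[0,-0.0025,0],0,0]]}}

```text
time: 17.95
eef_pos: [0.5896, 0.2626, 0.1974]
ee_rot: [3.137, -0.15, 0.0]
ft_force: [-1.3, -0.4, 4.4]
gripper_width: 0.276
```

Call:
{"api": "send_rows", "payload": {"steps": [[[0,0,0],0,35],[[0,0,0],0,45],[[0,0,0],0,50],[[0,0,0],0,50]]}}

```text
time: 18.35
eef_pos: [0.5896, 0.2631, 0.1969]
ee_rot: [3.138, -0.15, -0.0]
ft_force: [0.3, 0.8, -0.1]
gripper_width: 0.48
```

```bash
python3 - <<'E' | tail -5
from ov2 import *
rr(y=-.05)
E
```

```text
[-0.4085  1.1346]]
rail tcp [-0.0214  0.0606  0.1969] F rail [ 0.21  0.81 -0.09]
t 18.35 eef [0.5896 0.2631 0.1969] toolx [ 0.995 -0.095 -0.   ] tooly [-0.095 -0.995  0.   ] toolz [-0.0003 -0.0003 -1.    ]
F [ 0.29  0.79 -0.09] M [0.03 0.05 0.02] w 0.48
shift [ 0.0008  0.1106 -0.003 ] roll 0.0008155513623631094
```

Call:
{"api": "send_rows", "payload": {"steps": [[[0,0,-0.015],0,50],[[0,0,-0.035],0,50],[[0,0,-0.06],0,50],[[0,0,-0.09],0,50],[[0,0,-0.12],0,50]]}}

```text
time: 18.85
eef_pos: [0.5894, 0.2633, 0.3196]
ee_rot: [-3.138, 0.149, -0.001]
ft_force: [0.5, 1.1, 0.2]
gripper_width: 0.499
```

Call:
{"api": "send_rows", "payload": {"steps": [[[-0.02,0.03,-0.01],0,50],[[-0.04,0.06,-0.02],0,50],[[-0.06,0.1,-0.02],0,50],[[-0.08,0.14,-0.02],0,50],[[-0.1,0.18,-0.02],0,50]]}}

```text
time: 19.35
eef_pos: [0.4718, 0.0926, 0.3384]
ee_rot: [-3.138, 0.149, -0.002]
ft_force: [0.3, -0.7, 0.2]
gripper_width: 0.496
```

```bash
python3 - <<'E' | tail -5
from ov2 import *
rr(y=-.05)
S=snap('side','z_s.png');T=snap('top','z_t.png')
pickle.dump((S,T),open('z.pkl','wb'))
tcp=fromrail((-.0214,.0604,.198))
draw(S,(120,200),(120,130),5,tcp,-.0962,'zo.png')
cv2.imwrite('pics/zr.png',cv2.resize(S['color'][200:330,120:240,::-1],None,fx=5,fy=5,interpolation=2))
cv2.imwrite('pics/zt.png',cv2.resize(T['color'][120:220,125:255,::-1],None,fx=6,fy=6,interpolation=2))
E
```

```text
[-0.4085  1.1346]]
rail tcp [-0.1222 -0.1204  0.3384] F rail [ 0.41 -0.65  0.24]
t 19.35 eef [0.4718 0.0926 0.3384] toolx [ 0.996 -0.095  0.001] tooly [-0.095 -0.996 -0.   ] toolz [ 0.0015  0.0001 -1.    ]
F [ 0.35 -0.68  0.24] M [0.02 0.01 0.03] w 0.496
shift [ 0.1016 -0.0702  0.1386] roll 0.0014087982303241375
```

View pics/zr.png

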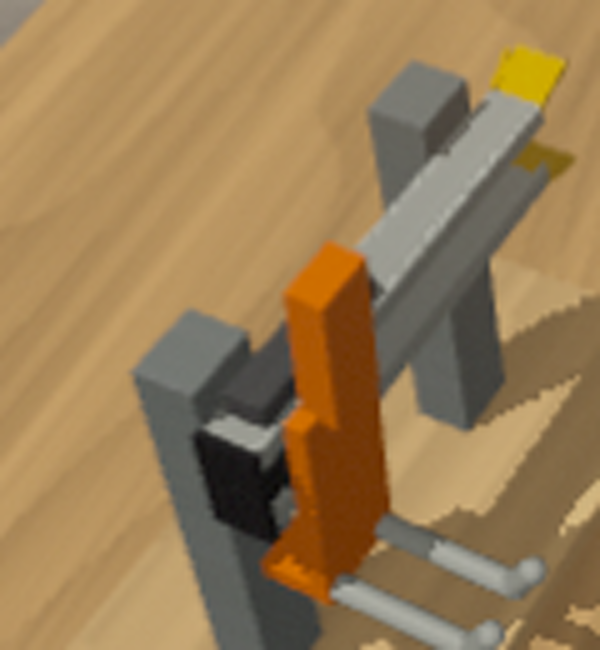

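View pics/zo.png

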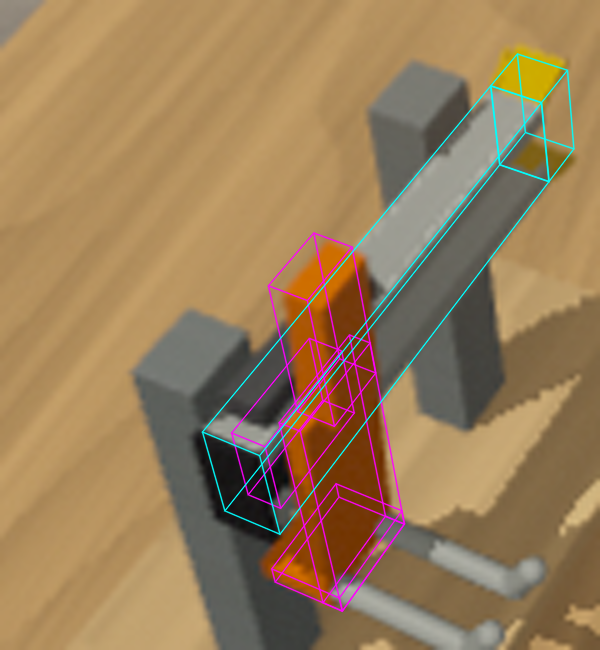

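View pics/zt.png

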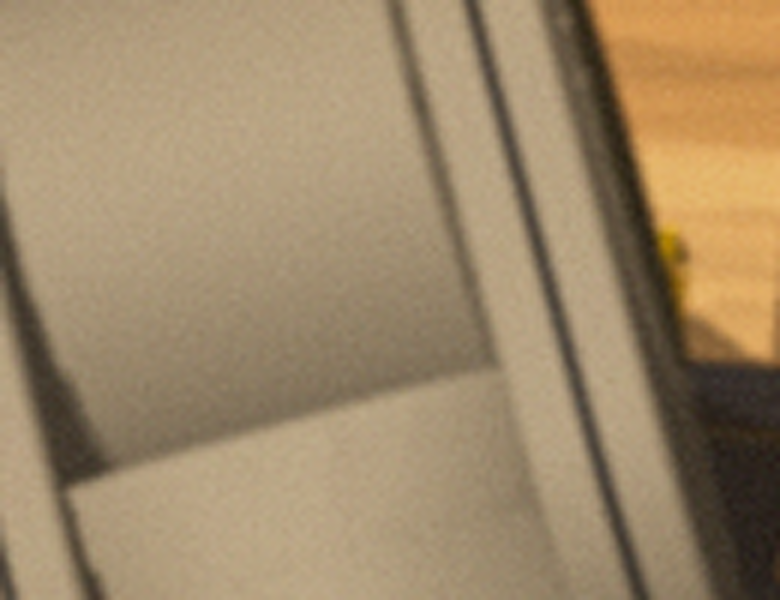

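View pics/z_s.png

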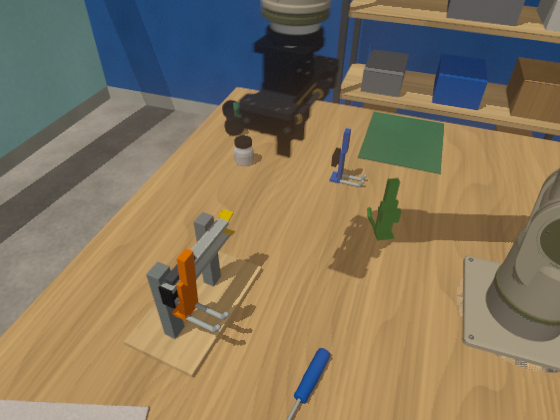

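The side view shows the hanger hanging at the closed end with only a slight lean. I'll move the arm out of the top camera's way to check the catch.

Call:
{"api": "send_rows", "payload": {"steps": [[[-0.01,0.045,0],0,50],[[-0.02,0.09,0],0,50],[[-0.03,0.135,0],0,50],[[-0.04,0.18,0],0,50],[[-0.05,0.22,0],0,50]]}}

```text
time: 19.95
eef_pos: [0.4015, -0.1222, 0.3385]
ee_rot: [3.137, -0.149, 0.002]
ft_force: [0.2, -0.1, 0.4]
gripper_width: 0.498
```

Call:
{"api": "send_rows", "payload": {"steps": [[[-0.01,0.03,0],0,50],[[-0.02,0.06,0],0,50],[[-0.03,0.09,0],0,50],[[-0.03,0.09,0],0,50]]}}

```text
time: 20.35
eef_pos: [0.3623, -0.2106, 0.3383]
ee_rot: [3.137, -0.158, 0.001]
ft_force: [-0.1, 0.6, 0.1]
gripper_width: 0.499
```

```bash
python3 - <<'E' | tail -5
from ov2 import *
rr(y=-.05)
T0=T
T=snap('top','y_t.png')
st=r.state()
a=cv2.resize(T['color'][130:210,135:265,::-1],None,fx=6,fy=6,interpolation=2);b=cv2.resize(T0['color'][130:210,135:265,::-1],None,fx=6,fy=6,interpolation=2)
cv2.imwrite('pics/yt.png',cv2.resize(np.vstack([a,b]),None,fx=.62,fy=.62,interpolation=3))
E
```

```text
[-0.4085  1.1346]]
rail tcp [-0.202  -0.4327  0.3383] F rail [-0.19  0.55  0.08]
t 20.35 eef [ 0.3623 -0.2106  0.3383] toolx [ 0.995 -0.1    0.001] tooly [-0.1   -0.995  0.001] toolz [ 0.0006 -0.0011 -1.    ]
F [-0.14  0.57  0.08] M [ 0.02 -0.01 -0.02] w 0.499
shift [ 0.1798 -0.3836  0.138 ] roll -0.004189096347887222
```

View pics/yt.png

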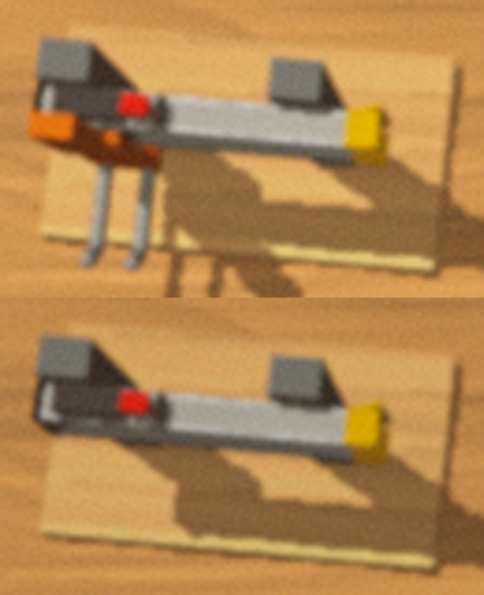

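View pics/y_t.png

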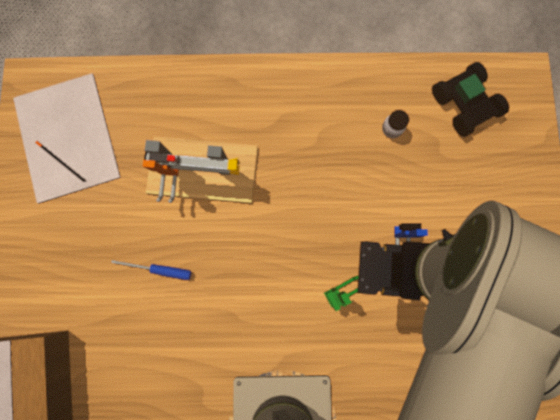

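```bash
python3 - <<'E' | tail -6
from ov2 import *
T1=cv2.imread('pics/y_t.png')[:,:,::-1]
for n,im in(('before',T['color']),('after',T1)):
    a=im[150:166,160:182].astype(float);w=np.clip(a[:,:,0]-1.5*a[:,:,1]-20,0,None);w[a[:,:,1]>75]=0
    yy,xx=np.mgrid[150:166,160:182];print(n,(w*xx).sum()/w.sum(),(w*yy).sum()/w.sum(),w.sum())
P=fromrail((0,.033,.18));print('px shift for 5mm lift',proj(T,P+[0,0,.005])-proj(T,P))
E
```

```text
[-0.483   1.1048]
 [-0.4271 -0.1012]
 [-0.4085  1.1346]]
before 170.4033854998403 157.7929309059938 4696.5
after 170.37291974396848 157.8161496799606 5077.5
px shift for 5mm lift [[-0.6134 -0.5964]]
```

The red catch sits at the same pixel as before insertion, within 0.03 px; a 5 mm lift would shift it 0.6 px each way. So it is down. The hanger is free and the arm is clear, so I'll hand in.

```bash
python3 -c "
from h import *
print(r.job_done(), r.state()['time'])"
```

```text
the job is handed in; nothing more can be done
the job is handed in; nothing more can be done
```

The orange hanger is in the rail, latched behind the red catch and released. I handed the job in at about 20.4 s of the 67 s allowed; the hand-in gives no verdict.

- **Run:** I pinched the hanger by its tab, put the carriage into the yellow mouth and paused it inside, short of the catch. Then I slid it under the catch at about 2–5 N of drag. The drag and the catch's downward push vanished at about rail y = +0.060 m, and I set the carriage down on the channel floor. Before opening I made a gentle pull-back test, which was blocked and built up to about 5 N. The largest force I read in the whole run was about 7 N.
- **Catch down:** in the last top picture it is within 0.03 px of where it was before insertion. A 5 mm lift would move it about 0.6 px each way.
- **Hanger position:** by the arm's position just before release, the carriage is about 4.5 mm short of the far home point. The side picture shows it at the closed end with a small lean, which I estimated at under 0.1 rad within its play.
- **Other things:** the blue hanger, jar and screwdriver look unmoved, judged by eye. The arm stands clear.
- **Not checked:** I did not push up against the stop itself; the carriage sits latched within its play before it. The tab hides the catch from the side camera, so the catch reading rests on the top picture and the pull-back test. No checks disagreed.

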